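Check the hanging spice canisters in at the pantry scanner

TASK

Take every canister hanging in the grey keyhole tier: slide it along its slot to the wide end, lift it free, and stand it upright on the shelf in front of the scanner bar's window, about 8 cm from the glass, with its white label squarely facing the window. Only when all of them stand so, flip the toggle on the switch box over to its far side to start the scan. Let no canister tip over, leave the dish and burner cap where they are, and if the scanner bar gets knocked aside, set the canisters right again for where it now is.

Things in the scene. Friction and masses are not known exactly. Their poses are not given: they have to be found in the camera images.
- rack: fixed grey plastic tier, 170 mm deep (x), 304 wide (y); origin at the centre of its foot, z up. Its 8 mm top plate, upper face 150 mm up, has 4 keyhole slots along x at y = -114, -38, 38, 114 mm: each 20 mm wide, from x = +62 mm to a wide eight-sided hole 54 mm across centred at x = -40 mm (robot's side), through which alone a canister's body passes up. 10 mm base board below
- rack_mid (a point): middle of the rack's top plate, on its upper face. Canisters hang with the neck at rack x = +20 to +50 mm, lid resting on the plate, underside 46 mm above the shelf. Raised up to 16 mm a hung canister still slides freely in its slot; lifted over 104 mm at the wide hole its body is clear of the plate
- canister_a: hanging spice canister, absent in some runs (then None). Origin at the centre of its underside, z up. Steel body 42 mm dia, 80 high; neck 15 dia to 104; flat wooden lid 66 dia from 104 to 114; wooden knob 30 dia from 114 to 148, to be gripped. White label 30 x 56 on the body's +x side; a white radial mark on the lid top points the same way. 0.25 kg. Hangs in any slot, label turned anyhow
- canister_b: hanging spice canister, the same in every way as canister_a; absent in some runs (then None). Origin at the centre of its underside, z up, label and lid mark on its +x side
- canister_c: hanging spice canister, the same in every way as canister_a; absent in some runs (then None). Origin at the centre of its underside, z up, label and lid mark on its +x side
- canister_d: hanging spice canister, the same in every way as canister_a; absent in some runs (then None). Origin at the centre of its underside, z up, label and lid mark on its +x side
- scanner: loose black scanner bar, 1.2 kg: 60 mm deep (x), 360 long (y), 88 high; origin at the centre of its underside. Its long glass window is the face at x = -30 mm, looking along its own -x (roughly towards the robot). A label facing it squarely has the canister's +x parallel to the scanner's +x. It may be knocked aside during a run
- switch_box: fixed grey switch box, 70 (x) x 60 (y) x 80 mm high, origin at the centre of its underside; a steel toggle bat stands on its top, hinged at its top centre (80 mm up) about the box's y axis
- toggle (a joint): toggle bat angle, rad: -0.45 = leaning to the box's -x (robot's side), off; +0.45 = leaning to the box's +x, on. The bat falls by itself to whichever side of upright it is on; under 2 N at the tip moves it
- toggle_tip (a point): centre of the 18 mm steel ball at the end of the toggle bat, 55 mm from the hinge
- dish: small white stoneware dish, 90 mm wide, 35 mm high (bystander, leave alone); origin at the centre of its underside
- burner_cap: chrome spirit burner cap, 68 mm wide, 40 mm high (bystander, leave alone); origin at the centre of its underside

How it is judged:
By the outcome, as a careful person would: the job done as asked, in the order asked, and still so for the second after the job is handed in, with the robot touching nothing.
Of canister_a, canister_b, canister_c, canister_d only 3 to 4 are there at a start; the rules pass over those that are not, and their reading is None.
At some moment in a run one of scanner may be knocked a few centimetres aside while the robot is not near it.
It also fails if it takes over 210 s, if anything falls off the work surface, if the arm or the gripper's body presses on something with over 40 N, if the wrist force passes 120 N, or if a joint passes its speed limit or range.

ROBOT

A 6-joint arm with a two-finger parallel gripper is mounted at the origin on the work surface. World frame = base frame: x ahead of the robot, y to its left, z up, the work surface at z = 0. Lengths are in m, angles in rad, forces in N, time in s.
With the tool pointing down it reaches from about 0.35 to 1 m from the base axis. Payload 7.1 kg.
Tool frame: the origin (TCP) lies midway between the tips of the shut fingers; the grasp point (between the pads) lies 19 mm behind it; z points along the fingers, y is the line along which they close (so a half turn about z gives the same grasp; the last joint's range is limited). The gripper opens to 85 mm and grips with 20 to 120 N. Pads are 22 mm wide; open, the fingers measure 114 mm over their backs; the gripper's body (76 mm by 85 mm) begins 54 mm behind the grasp point. The pads swing forward as they close: fully open they stand 13 mm farther back than shut.
Start: joints at [-1.273, 0.423, 1.63, -0, 1.089, -0.019], TCP at [0.195, -0.594, 0.231] pointing down, gripper open.
Joint ranges: [-3, 3], [-0.9, 2.11], [0.09, 2.58], [-1.31, 4.45], [0.11, 2.69], [-2.54, 2.54]. Speed limits (rad/s): [2.39, 2.39, 3.01, 3.14, 3.14, 3.14].

INTERFACE

Orientations are given as a unit quaternion [x, y, z, w].
In Python, from cell import r gives the robot as it stands.
- The arm moves only by the tool send_rows, never from a script. Its argument "series" is a list of rows, each an object with "claw": the closure in counts, from 0 (fully open) to 255 (shut); "dp": the shift along the tool's x, y, z in m, a list of three; "twist": the turn, a rotation vector about the tool's x, y, z in rad, a list of three. A call has 1 to 20 rows; each row is the pose to reach, as a shift and turn from the pose commanded when the call began, along the tool's axes at that moment; what a row does not reach only later rows make up. A row lasts 1/12 s, in which the tool goes at most 41.7 mm and 7.16 degrees, less where a joint would pass 70% of its speed; a pose out of reach is approached as far as the arm can. A call with a gripper value outside its range is refused whole. The fingers move at their own pace and stop on an object; the grip force is fixed at half the most. Time passes only in rows, so rows that repeat a pose let the fingers close. It gives the time, the measured TCP pose, the force, the opening and the grip force at its end, in the units of the state.
- r.get_state(): the state, without advancing time (a new reading comes with each control period).
- r.get_image(name): name is "side" or "top"; returns (picture, depth): 480x640x3 uint8, blue, green, red; 480x640 float32, m along the optical axis (not along the pixel's ray), 0 where there is no reading.
- r.camera_params(name): a dict with "fov_y" (degrees; the focal length in pixels is half the picture's height over the tangent of half this angle, whatever the lens; pixels are square), "cx", "cy" (the principal point, pixels), "rvec" (rotation vector, rad) and "tvec" (3), from world to camera coordinates, as OpenCV has them. Camera axes: x right, y down, z forward; pixel columns grow to the right and rows downward; lengths in m; the calibration is good to about 2 mm. A picture is of the moment at which its call begins. camera_params takes no time and is no camera call.
- r.sign_off(): hands the job in; it is judged then, once.
The state is a dict: "time": time; "q": joint angles; "joint_vel": joint speeds; "effort": joint torques, N m; "ee_pos": TCP position; "eef_rot": TCP orientation; "contact_force": force on the tool from outside, world axes, zero at the start; "torque": the same for the moment, N m; "width": opening from 0.0 (shut) to 1.0 (fully open); "grip_force": force on a finger pad.
Only numpy, scipy, OpenCV 4.12 (cv2) and the standard library are available. Lean on these libraries where they do the work, as an engineer would, in place of code of your own. Each camera call takes 0.05 s, during which the arm holds its last target. There are 200 camera calls.

## Working session

There is one attempt and no reset: what is moved stays moved. The work goes in short steps, Python scripts to look and compute and a tool call to move; the robot and the scene stay as the last step left them, time stands still between calls to the robot, and variables do not carry over. Pictures are saved under pics/ and viewed, at most 14 in all, crops included, and the job is handed in when it is done.

Besides the shell and the picture viewer there is one more tool, called after "Call:" as name([rows], argument=value, ...), one row to a line, values as JSON. send_rows: Moves the arm, as the interface text tells. Its arguments: {"type":"object","properties":{"series":{"type":"array"}},"required":["series"]}

```bash
mkdir -p pics
cat > h.py <<'E'
import numpy as np, cv2
from cell import r
from scipy.spatial.transform import Rotation as R
def cam(n):
    p=r.camera_params(n); f=240/np.tan(np.radians(p['fov_y'])/2)
    Rm=cv2.Rodrigues(np.array(p['rvec'],float))[0]; t=np.array(p['tvec'],float).ravel()
    return f,p['cx'],p['cy'],Rm,t
def ray(n,u,v,z):
    f,cx,cy,Rm,t=cam(n); d=Rm.T@np.array([(u-cx)/f,(v-cy)/f,1]); c=-Rm.T@t
    return c+d*(z-c[2])/d[2]
def cloud(n,D):
    f,cx,cy,Rm,t=cam(n); v,u=np.mgrid[:480,:640]
    P=np.stack([(u-cx)/f*D,(v-cy)/f*D,D],-1); W=(P-t)@Rm; W[D<=0]=np.nan; return W
def proj(n,X):
    f,cx,cy,Rm,t=cam(n); p=Rm@np.array(X)+t; return f*p[0]/p[2]+cx,f*p[1]/p[2]+cy
E
python3 - <<'E'
from h import *
for n in('top','side'):
    im,D=r.get_image(n); cv2.imwrite(f'pics/{n}0.png',im); np.save(f'{n}D0.npy',D)
    f,cx,cy,Rm,t=cam(n); print(n,f,cx,cy,-Rm.T@t,Rm.round(2).tolist())
s=r.get_state(); print(s)
E
```

```text
top 514.1630435461482 317.60653724726654 235.36719768930314 [0.39781485 0.018224   0.96306901] [[0.21, -0.98, 0.0], [-0.96, -0.21, -0.21], [0.21, 0.04, -0.98]]
side 544.1848828949153 319.8718355638323 241.2977588939126 [0.84273322 0.82750716 0.6797045 ] [[-0.95, 0.33, 0.0], [0.18, 0.53, -0.83], [-0.27, -0.78, -0.56]]
{'time': 0.1, 'q': array([-1.27298268e+00,  4.23761388e-01,  1.63062955e+00,  6.78481282e-07,
        1.08861349e+00, -1.90352292e-02]), 'joint_vel': array([-0.00012341, -0.00092288, -0.0016857 , -0.00129423, -0.00264621,
       -0.00047019]), 'effort': array([-2.71068075e-05, -5.58425081e+01, -2.82445532e+01,  4.58797160e-05,
        3.00481646e-03,  2.78804964e-05]), 'ee_pos': array([ 0.19458828, -0.59340188,  0.23061905]), 'eef_rot': array([ 9.87476853e-01,  1.57762375e-01, -9.77771250e-05, -6.99081964e-04]), 'contact_force': array([ 0.36421697,  0.35632437, -0.51457738]), 'torque': array([0.05528551, 0.03416424, 0.03768662]), 'grip_force': 0.0, 'width': 0.9984696741270143}
```

View pics/top0.png

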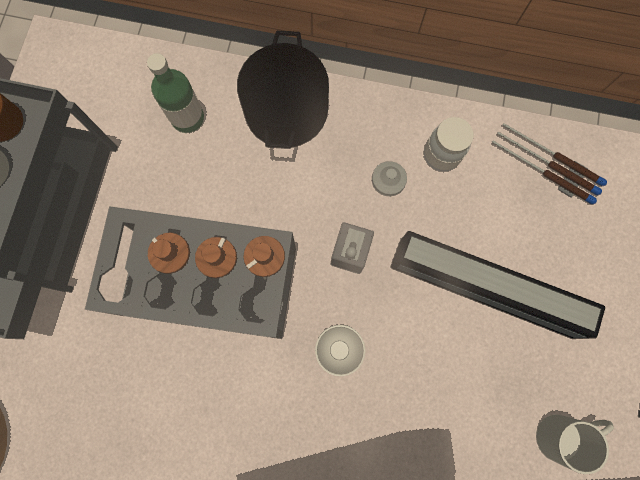

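View pics/side0.png

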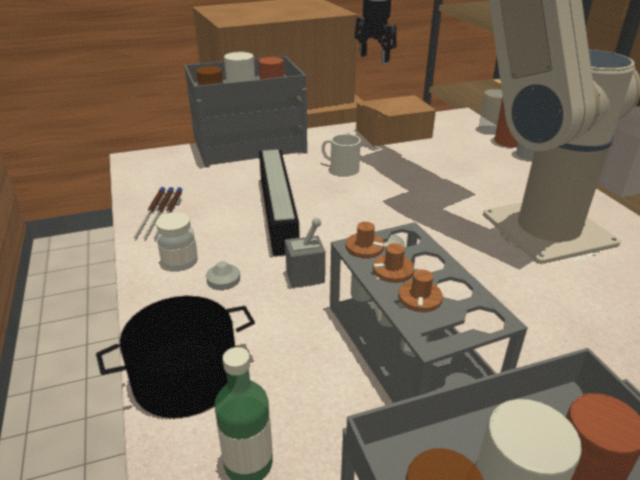

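The top view shows the rack around (190,272), with canisters in three slots: knobs near (163,248), (212,255) and (262,252). It also shows the switch box at (352,248), the dish at (340,350), the cap at (390,178) and the scanner at (498,285). The side view confirms that the toggle leans towards the robot. Next I'll measure.

```bash
cat > meas.py <<'E'
from h import *
def rect(W,m,side=None):
    P=W[m][:,:2].astype(np.float32); (c,wh,a)=cv2.minAreaRect(P*1000)
    return np.round(c,1),np.round(wh,1),round(a,2)
def comp(mask,u,v):
    n,l,s,c=cv2.connectedComponentsWithStats(mask.astype(np.uint8)); return l==l[v,u]
def scanner(im,W):
    z=W[...,2]; m=(z>.080)&(z<.096)&(W[...,0]>.3)&(W[...,1]<-.03)
    n,l,s,c=cv2.connectedComponentsWithStats(m.astype(np.uint8)); k=1+np.argmax(s[1:,4]); m=l==k
    return rect(W,m),m.sum(),np.median(z[m])
E
python3 - <<'E'
from meas import *
im=cv2.imread('pics/top0.png'); D=np.load('topD0.npy'); W=cloud('top',D); z=W[...,2]
print('table z',np.nanmedian(z[400:430,150:230]))
hsv=cv2.cvtColor(im,cv2.COLOR_BGR2HSV)
m=(z>.140)&(z<.156)&(W[...,1]>.05)&(W[...,1]<.5); m=comp(m,120,220)|comp(m,270,320)
print('rack',rect(W,m),m.sum(),np.nanmedian(z[m]))
print('scanner',scanner(im,W))
roi=np.zeros(z.shape,bool); roi[225:285,140:295]=1
for u,v in((163,248),(212,255),(262,252)):
    b=np.zeros(z.shape,bool); b[v-28:v+28,u-25:u+30]=1
    k=b&(z>.185)&(z<.203); (c,rad)=cv2.minEnclosingCircle(W[k][:,:2].astype(np.float32)*1000)
    l=b&(z>.153)&(z<.168); (c2,r2)=cv2.minEnclosingCircle(W[l][:,:2].astype(np.float32)*1000)
    wm=b&(hsv[...,1]<90)&(hsv[...,2]>150)&(z>.152)&(z<.2); 
    p=np.argwhere(wm); ps=[ray('top',x[1],x[0],.160)[:2]*1000 for x in p]
    print('knob',np.round(c,1),round(rad,1),np.nanmedian(z[k]),'lid',np.round(c2,1),round(r2,1),'mark n',len(p),np.mean(ps,0).round(1) if len(p) else 0, np.nanmedian(z[wm]) if len(p) else 0)
b=np.zeros(z.shape,bool); b[215:280,325:380]=1
m=b&(z>.070)&(z<.088); print('box',rect(W,m),m.sum(),np.nanmedian(z[m]))
m=b&(z>.11); print('tip',W[m].mean(0) if m.any() else None,m.sum(), np.nanmax(z[b]), W[b][np.nanargmax(z[b])])
b=np.zeros(z.shape,bool); b[315:385,305:375]=1
print('dish',rect(W,b&(z>.02)&(z<.05)))
b=np.zeros(z.shape,bool); b[155:200,365:415]=1
print('cap',rect(W,b&(z>.008)&(z<.06)))
cv2.imwrite('pics/c1.png',cv2.resize(im[200:345,80:300],None,fx=3.6,fy=3.6,interpolation=cv2.INTER_CUBIC))
E
```

```text
table z -0.0015475108071299148
rack (array([474.2, 240.9]), array([170.5, 305.1]), 3.97) 11808 0.14817099440139664
scanner ((array([ 569.5, -268.6]), array([359.3,  60.7]), 80.45), np.int64(7050), np.float64(0.08533185931550635))
knob [492.8 279.5] 15.1 0.19208360097925237 lid [492.3 279.5] 33.2 mark n 18 [507.6 305.5] 0.16212745081174917
knob [501.2 203.7] 14.7 0.19211850899555918 lid [502.8 213.3] 42.0 mark n 36 [526.6 200.3] 0.16209036929971693
knob [519.6 129.4] 14.9 0.19207551923018099 lid [519.6 129.3] 33.0 mark n 46 [502.6 145.3] 0.16210271337360208
box (array([584. ,  -7.7]), array([60.1, 70.8]), 84.74) 1211 0.07863521029669421
tip [ 0.56109852 -0.00552105  0.13069537] 96 0.13745977508035245 [ 0.5633113  -0.00497857  0.13745978]
dish (array([401.7, -23.8]), array([87.9, 86.7]), 12.15)
cap (array([742.5, -52.7]), array([67. , 66.4]), 14.93)
```

View pics/c1.png

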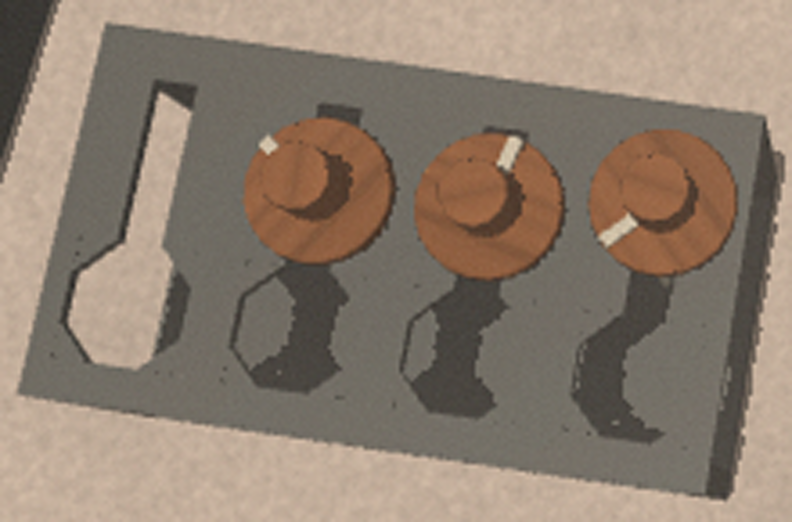

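Everything fits the given sizes: slots, lid and knob diameters, and the 359×61 mm scanner at yaw −9.55°. In the crop the three lid marks point to about 60°, −8° and 137°. I'll add a helper that works out relative moves, then start.

```bash
cat > go.py <<'E'
# usage: go.py x y z phi [...]: relative dp/twist (tool axes) from present pose; mm, deg; phi = world angle of tool y
import sys; from h import *
s=r.get_state(); R0=R.from_quat(s['eef_rot']); p0=s['ee_pos']; y=R0.as_matrix()[:,1]
print('t',round(s['time'],1),'p',(p0*1000).round(1),'phi',np.degrees(np.arctan2(y[1],y[0])).round(1),'q1,q6',np.degrees(s['q'][[0,5]]).round(0),'F',s['contact_force'].round(1),'w',round(s['width'],3),'g',round(s['grip_force'],1))
a=list(map(float,sys.argv[1:]))
for i in range(0,len(a),4):
    t=np.radians(a[i+3]); c,q=np.cos(t),np.sin(t)
    Rt=R.from_matrix(np.array([[-q,c,0],[c,q,0],[0,0,-1]]))
    print(a[i:i+4],'dp',R0.inv().apply(np.array(a[i:i+3])/1000-p0).round(4),'twist',(R0.inv()*Rt).as_rotvec().round(4))
E
python3 go.py 400 -150 340 -20  492.5 279.5 260 30 492.5 279.5 164 30
```

```text
t 0.1 p [ 194.6 -593.4  230.6] phi -71.8 q1,q6 [-73.  -1.] F [ 0.4  0.4 -0.5] w 0.998 g 0.0
[400.0, -150.0, 340.0, -20.0] dp [ 0.3333 -0.3575 -0.1089] twist [-1.300e-03 -7.000e-04 -9.049e-01]
[492.5, 279.5, 260.0, 30.0] dp [ 0.5551 -0.7367 -0.0283] twist [-1.0000e-03 -1.3000e-03 -1.7775e+00]
[492.5, 279.5, 164.0, 30.0] dp [ 0.5551 -0.7365  0.0677] twist [-1.0000e-03 -1.3000e-03 -1.7775e+00]
```

Call:
send_rows([
  {"claw": 90, "dp": [0.333, -0.357, -0.109], "twist": [0, 0, -0.905]},
  {"claw": 90, "dp": [0.333, -0.357, -0.109], "twist": [0, 0, -0.905]},
  {"claw": 90, "dp": [0.333, -0.357, -0.109], "twist": [0, 0, -0.905]},
  {"claw": 90, "dp": [0.333, -0.357, -0.109], "twist": [0, 0, -0.905]},
  {"claw": 90, "dp": [0.333, -0.357, -0.109], "twist": [0, 0, -0.905]},
  {"claw": 90, "dp": [0.333, -0.357, -0.109], "twist": [0, 0, -0.905]},
  {"claw": 90, "dp": [0.333, -0.357, -0.109], "twist": [0, 0, -0.905]},
  {"claw": 90, "dp": [0.333, -0.357, -0.109], "twist": [0, 0, -0.905]},
  {"claw": 90, "dp": [0.333, -0.357, -0.109], "twist": [0, 0, -0.905]},
  {"claw": 90, "dp": [0.333, -0.357, -0.109], "twist": [0, 0, -0.905]},
  {"claw": 90, "dp": [0.333, -0.357, -0.109], "twist": [0, 0, -0.905]},
  {"claw": 90, "dp": [0.333, -0.357, -0.109], "twist": [0, 0, -0.905]},
  {"claw": 90, "dp": [0.333, -0.357, -0.109], "twist": [0, 0, -0.905]},
  {"claw": 90, "dp": [0.333, -0.357, -0.109], "twist": [0, 0, -0.905]},
])

```text
time: 1.27
ee_pos: [0.4007, -0.149, 0.3406]
eef_rot: [0.818, 0.576, 0.0, 0.0]
contact_force: [-0.6, -0.6, -0.6]
width: 0.652
grip_force: 0.0
```

```bash
python3 go.py  492.5 279.5 260 30
```

```text
t 1.3 p [ 400.7 -149.   340.6] phi -19.7 q1,q6 [-22.  -2.] F [-0.6 -0.6 -0.6] w 0.652 g 0.0
[492.5, 279.5, 260.0, 30.0] dp [ 0.4344 -0.0581  0.0806] twist [ 7.000e-04  4.000e-04 -8.675e-01]
```

Call:
send_rows([
  {"claw": 90, "dp": [0.434, -0.058, 0.08], "twist": [0, 0, -0.8675]},
  {"claw": 90, "dp": [0.434, -0.058, 0.08], "twist": [0, 0, -0.8675]},
  {"claw": 90, "dp": [0.434, -0.058, 0.08], "twist": [0, 0, -0.8675]},
  {"claw": 90, "dp": [0.434, -0.058, 0.08], "twist": [0, 0, -0.8675]},
  {"claw": 90, "dp": [0.434, -0.058, 0.08], "twist": [0, 0, -0.8675]},
  {"claw": 90, "dp": [0.434, -0.058, 0.08], "twist": [0, 0, -0.8675]},
  {"claw": 90, "dp": [0.434, -0.058, 0.08], "twist": [0, 0, -0.8675]},
  {"claw": 90, "dp": [0.434, -0.058, 0.08], "twist": [0, 0, -0.8675]},
  {"claw": 90, "dp": [0.434, -0.058, 0.08], "twist": [0, 0, -0.8675]},
  {"claw": 90, "dp": [0.434, -0.058, 0.08], "twist": [0, 0, -0.8675]},
  {"claw": 90, "dp": [0.434, -0.058, 0.08], "twist": [0, 0, -0.8675]},
  {"claw": 90, "dp": [0.434, -0.058, 0.08], "twist": [0, 0, -0.8675]},
  {"claw": 90, "dp": [0.434, -0.058, 0.08], "twist": [0, 0, -0.8675]},
  {"claw": 90, "dp": [0.434, -0.058, 0.08], "twist": [0, 0, -0.8675]},
  {"claw": 90, "dp": [0.434, -0.058, 0.08], "twist": [0, 0, -0.8675]},
])

```text
time: 2.52
ee_pos: [0.4939, 0.2749, 0.2601]
eef_rot: [0.503, 0.864, -0.0, -0.0]
contact_force: [0.6, 0.5, -0.0]
width: 0.645
grip_force: 0.0
```

```bash
python3 go.py  492.5 279.5 167 30
```

```text
t 2.5 p [493.9 274.9 260.1] phi 29.6 q1,q6 [28. -2.] F [ 0.6  0.5 -0. ] w 0.645 g 0.0
[492.5, 279.5, 167.0, 30.0] dp [0.0047 0.0011 0.0931] twist [-0.0009  0.0003 -0.0071]
```

Call:
send_rows([
  {"claw": 90, "dp": [0, 0, 0], "twist": [0, 0, 0]},
  {"claw": 90, "dp": [0, 0, 0], "twist": [0, 0, 0]},
  {"claw": 90, "dp": [0, 0, 0], "twist": [0, 0, 0]},
])

```text
time: 2.77
ee_pos: [0.494, 0.276, 0.2607]
eef_rot: [0.503, 0.864, 0.0, 0.0]
contact_force: [-0.3, -0.6, 0.6]
width: 0.648
grip_force: 0.0
```

```bash
python3 go.py  492.5 279.5 167 30
```

```text
t 2.8 p [494.  276.  260.7] phi 29.6 q1,q6 [28. -2.] F [-0.3 -0.6  0.6] w 0.648 g 0.0
[492.5, 279.5, 167.0, 30.0] dp [0.0038 0.0004 0.0937] twist [ 0.0006  0.0001 -0.0062]
```

Call:
send_rows([
  {"claw": 90, "dp": [0.004, 0.0, 0.03], "twist": [0, 0, 0]},
  {"claw": 90, "dp": [0.004, 0.0, 0.06], "twist": [0, 0, 0]},
  {"claw": 90, "dp": [0.004, 0.0, 0.08], "twist": [0, 0, 0]},
  {"claw": 90, "dp": [0.004, 0.0, 0.092], "twist": [0, 0, 0]},
  {"claw": 90, "dp": [0.004, 0.0, 0.098], "twist": [0, 0, 0]},
  {"claw": 90, "dp": [0.004, 0.0, 0.0985], "twist": [0, 0, 0]},
  {"claw": 90, "dp": [0.004, 0.0, 0.0985], "twist": [0, 0, 0]},
  {"claw": 255, "dp": [0.004, 0.0, 0.0985], "twist": [0, 0, 0]},
  {"claw": 255, "dp": [0.004, 0.0, 0.0985], "twist": [0, 0, 0]},
  {"claw": 255, "dp": [0.004, 0.0, 0.0985], "twist": [0, 0, 0]},
  {"claw": 255, "dp": [0.004, 0.0, 0.0985], "twist": [0, 0, 0]},
  {"claw": 255, "dp": [0.004, 0.0, 0.0985], "twist": [0, 0, 0]},
  {"claw": 255, "dp": [0.004, 0.0, 0.0985], "twist": [0, 0, 0]},
  {"claw": 255, "dp": [0.004, 0.0, 0.0985], "twist": [0, 0, 0]},
  {"claw": 255, "dp": [0.004, 0.0, 0.0985], "twist": [0, 0, 0]},
])

```text
time: 4.02
ee_pos: [0.4928, 0.2807, 0.1633]
eef_rot: [0.502, 0.865, 0.001, 0.001]
contact_force: [0.3, -0.6, 6.4]
width: 0.337
grip_force: 58.9
```

```bash
python3 go.py  492.5 279.5 170 30 431.7 276 170 30 431.7 276 335 30
```

```text
t 4.0 p [492.8 280.7 163.3] phi 29.7 q1,q6 [28. -1.] F [ 0.3 -0.6  6.4] w 0.337 g 58.9
[492.5, 279.5, 170.0, 30.0] dp [-0.0009 -0.0009 -0.0067] twist [ 0.0027  0.0001 -0.0051]
[431.7, 276.0, 170.0, 30.0] dp [ 0.0262 -0.0554 -0.0069] twist [ 0.0027  0.0001 -0.0051]
[431.7, 276.0, 335.0, 30.0] dp [ 0.0262 -0.055  -0.1719] twist [ 0.0027  0.0001 -0.0051]
```

Call:
send_rows([
  {"claw": 255, "dp": [0, 0, -0.003], "twist": [0, 0, 0]},
  {"claw": 255, "dp": [0, 0, -0.006], "twist": [0, 0, 0]},
  {"claw": 255, "dp": [0, 0, -0.008], "twist": [0, 0, 0]},
  {"claw": 255, "dp": [0.003, -0.006, -0.008], "twist": [0, 0, 0]},
  {"claw": 255, "dp": [0.0075, -0.0157, -0.008], "twist": [0, 0, 0]},
  {"claw": 255, "dp": [0.0125, -0.026, -0.008], "twist": [0, 0, 0]},
  {"claw": 255, "dp": [0.0175, -0.0365, -0.008], "twist": [0, 0, 0]},
  {"claw": 255, "dp": [0.0225, -0.0468, -0.008], "twist": [0, 0, 0]},
  {"claw": 255, "dp": [0.0255, -0.053, -0.008], "twist": [0, 0, 0]},
  {"claw": 255, "dp": [0.0265, -0.055, -0.008], "twist": [0, 0, 0]},
  {"claw": 255, "dp": [0.0265, -0.055, -0.008], "twist": [0, 0, 0]},
  {"claw": 255, "dp": [0.0265, -0.055, -0.008], "twist": [0, 0, 0]},
])

```text
time: 5.02
ee_pos: [0.4313, 0.2763, 0.1701]
eef_rot: [0.502, 0.865, 0.0, 0.0]
contact_force: [0.1, 0.2, -1.6]
width: 0.336
grip_force: 59.4
```

```bash
python3 go.py  431.7 276 335 30
python3 - <<'E'
from meas import *
im,D=r.get_image('side'); cv2.imwrite('pics/s1.png',cv2.resize(im[120:400,300:540],None,fx=2.1,fy=2.1))
E
```

```text
t 5.0 p [431.3 276.3 170.1] phi 29.7 q1,q6 [31.  2.] F [ 0.1  0.2 -1.6] w 0.336 g 59.4
[431.7, 276.0, 335.0, 30.0] dp [-0.0005  0.0004 -0.1649] twist [ 0.001   0.     -0.0048]
```

View pics/s1.png

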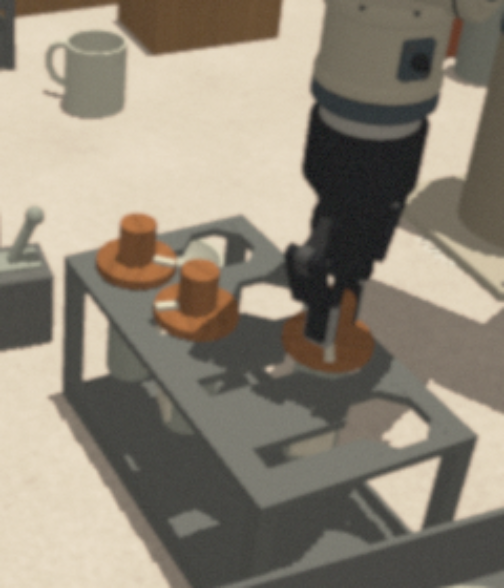

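The first canister has slid to the wide hole, with its lid at crop (328,340), and lateral force is near zero. Lifting now.

Call:
send_rows([
  {"claw": 255, "dp": [0, 0, -0.01], "twist": [0, 0, 0]},
  {"claw": 255, "dp": [0, 0, -0.025], "twist": [0, 0, 0]},
  {"claw": 255, "dp": [0, 0, -0.04], "twist": [0, 0, 0]},
  {"claw": 255, "dp": [0, 0, -0.055], "twist": [0, 0, 0]},
  {"claw": 255, "dp": [0, 0, -0.07], "twist": [0, 0, 0]},
  {"claw": 255, "dp": [0, 0, -0.085], "twist": [0, 0, 0]},
  {"claw": 255, "dp": [0, 0, -0.1], "twist": [0, 0, 0]},
  {"claw": 255, "dp": [0, 0, -0.115], "twist": [0, 0, 0]},
  {"claw": 255, "dp": [0, 0, -0.13], "twist": [0, 0, 0]},
  {"claw": 255, "dp": [0, 0, -0.145], "twist": [0, 0, 0]},
  {"claw": 255, "dp": [0, 0, -0.16], "twist": [0, 0, 0]},
  {"claw": 255, "dp": [0, 0, -0.165], "twist": [0, 0, 0]},
  {"claw": 255, "dp": [0, 0, -0.17], "twist": [0, 0, 0]},
  {"claw": 255, "dp": [0, 0, -0.17], "twist": [0, 0, 0]},
])

```text
time: 6.23
ee_pos: [0.4313, 0.2761, 0.3406]
eef_rot: [0.502, 0.865, 0.001, 0.0]
contact_force: [-0.1, 0.7, -2.3]
width: 0.332
grip_force: 59.5
```

```bash
cat > sc.py <<'E'
from meas import *
im,D=r.get_image('top'); W=cloud('top',D); (c,wh,a),n,z=scanner(im,W)
yaw=a-90 if wh[0]>wh[1] else a
print('scanner',c,wh,'yaw',round(yaw,2),n,z)
t=np.radians(yaw); 
for y in(-110,0,110): print(y,(c+np.array([-115*np.cos(t)-y*np.sin(t),-115*np.sin(t)+y*np.cos(t)])).round(1))
E
python3 sc.py; python3 go.py 400 0 340 0 437.8 -358 340 -39.5
python3 - <<'E'
from meas import *
im,D=r.get_image('side'); cv2.imwrite('pics/s2.png',im)
E
```

```text
scanner [ 569.8 -268.4] [359.3  60.4] yaw -9.59 7041 0.08543290595669578
-110 [ 438.1 -357.7]
0 [ 456.4 -249.2]
110 [ 474.7 -140.8]
t 6.3 p [431.  275.9 339.8] phi 29.7 q1,q6 [31.  2.] F [-0.2 -0.3 -2. ] w 0.334 g 59.5
[400.0, 0.0, 340.0, 0.0] dp [-2.243e-01 -1.636e-01 -2.000e-04] twist [ 1.000e-04 -0.000e+00  5.183e-01]
[437.8, -358.0, 340.0, -39.5] dp [-5.540e-01 -3.081e-01 -2.000e-04] twist [ 1.0000e-04 -1.0000e-04  1.2077e+00]
```

View pics/s2.png

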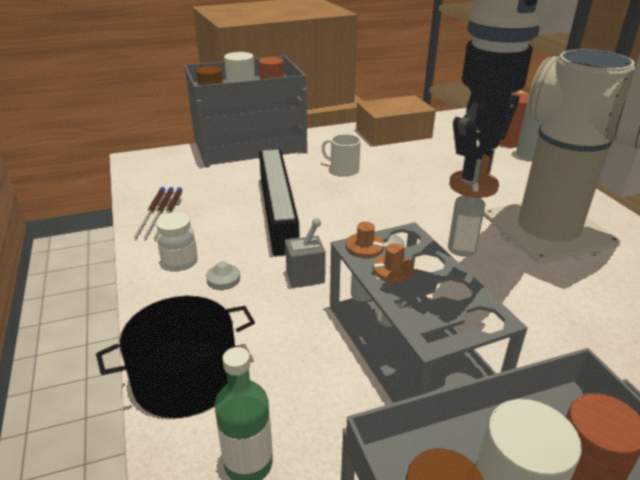

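Call:
send_rows([
  {"claw": 255, "dp": [-0.01, -0.007, 0], "twist": [0, 0, 0.02]},
  {"claw": 255, "dp": [-0.03, -0.022, 0], "twist": [0, 0, 0.07]},
  {"claw": 255, "dp": [-0.055, -0.04, 0], "twist": [0, 0, 0.13]},
  {"claw": 255, "dp": [-0.08, -0.058, 0], "twist": [0, 0, 0.19]},
  {"claw": 255, "dp": [-0.105, -0.077, 0], "twist": [0, 0, 0.25]},
  {"claw": 255, "dp": [-0.13, -0.095, 0], "twist": [0, 0, 0.31]},
  {"claw": 255, "dp": [-0.155, -0.113, 0], "twist": [0, 0, 0.37]},
  {"claw": 255, "dp": [-0.18, -0.131, 0], "twist": [0, 0, 0.43]},
  {"claw": 255, "dp": [-0.205, -0.15, 0], "twist": [0, 0, 0.48]},
  {"claw": 255, "dp": [-0.22, -0.161, 0], "twist": [0, 0, 0.51]},
  {"claw": 255, "dp": [-0.224, -0.164, 0], "twist": [0, 0, 0.52]},
  {"claw": 255, "dp": [-0.224, -0.164, 0], "twist": [0, 0, 0.52]},
])

```text
time: 7.33
ee_pos: [0.3988, -0.001, 0.3393]
eef_rot: [0.709, 0.705, -0.0, -0.0]
contact_force: [-0.3, 1.0, -2.3]
width: 0.335
grip_force: 59.5
```

```bash
python3 go.py 437.8 -358 250 -39.8
```

```text
t 7.3 p [398.8  -1.  339.3] phi -0.3 q1,q6 [-2. -2.] F [-0.3  1.  -2.3] w 0.335 g 59.5
[437.8, -358.0, 250.0, -39.8] dp [-0.3568  0.0408  0.0893] twist [-1.000e-03  4.000e-04  6.899e-01]
```

Call:
send_rows([
  {"claw": 255, "dp": [-0.01, 0.001, 0.0], "twist": [0, 0, 0.02]},
  {"claw": 255, "dp": [-0.03, 0.003, 0.0], "twist": [0, 0, 0.06]},
  {"claw": 255, "dp": [-0.06, 0.007, 0.0], "twist": [0, 0, 0.12]},
  {"claw": 255, "dp": [-0.09, 0.01, 0.0], "twist": [0, 0, 0.18]},
  {"claw": 255, "dp": [-0.12, 0.014, 0.01], "twist": [0, 0, 0.24]},
  {"claw": 255, "dp": [-0.15, 0.017, 0.02], "twist": [0, 0, 0.3]},
  {"claw": 255, "dp": [-0.18, 0.02, 0.03], "twist": [0, 0, 0.36]},
  {"claw": 255, "dp": [-0.21, 0.024, 0.04], "twist": [0, 0, 0.42]},
  {"claw": 255, "dp": [-0.24, 0.027, 0.05], "twist": [0, 0, 0.47]},
  {"claw": 255, "dp": [-0.27, 0.031, 0.06], "twist": [0, 0, 0.53]},
  {"claw": 255, "dp": [-0.3, 0.034, 0.07], "twist": [0, 0, 0.59]},
  {"claw": 255, "dp": [-0.33, 0.038, 0.08], "twist": [0, 0, 0.65]},
  {"claw": 255, "dp": [-0.35, 0.04, 0.087], "twist": [0, 0, 0.68]},
  {"claw": 255, "dp": [-0.357, 0.041, 0.089], "twist": [0, 0, 0.69]},
  {"claw": 255, "dp": [-0.357, 0.041, 0.089], "twist": [0, 0, 0.69]},
  {"claw": 255, "dp": [-0.357, 0.041, 0.089], "twist": [0, 0, 0.69]},
  {"claw": 255, "dp": [-0.357, 0.041, 0.089], "twist": [0, 0, 0.69]},
])

```text
time: 8.75
ee_pos: [0.4402, -0.3556, 0.251]
eef_rot: [0.905, 0.426, 0.0, -0.0]
contact_force: [1.0, -0.2, -1.7]
width: 0.333
grip_force: 59.6
```

```bash
python3 go.py 437.8 -358 122 -39.8
```

```text
t 8.8 p [ 440.2 -355.6  251. ] phi -39.5 q1,q6 [-40.  -1.] F [ 1.  -0.2 -1.7] w 0.333 g 59.6
[437.8, -358.0, 122.0, -39.8] dp [-0.0034 -0.0003  0.129 ] twist [-0.0005 -0.0003  0.0049]
```

Call:
send_rows([
  {"claw": 255, "dp": [-0.003, 0, 0.01], "twist": [0, 0, 0.005]},
  {"claw": 255, "dp": [-0.003, 0, 0.03], "twist": [0, 0, 0.005]},
  {"claw": 255, "dp": [-0.003, 0, 0.05], "twist": [0, 0, 0.005]},
  {"claw": 255, "dp": [-0.003, 0, 0.07], "twist": [0, 0, 0.005]},
  {"claw": 255, "dp": [-0.003, 0, 0.09], "twist": [0, 0, 0.005]},
  {"claw": 255, "dp": [-0.003, 0, 0.105], "twist": [0, 0, 0.005]},
  {"claw": 255, "dp": [-0.003, 0, 0.117], "twist": [0, 0, 0.005]},
  {"claw": 255, "dp": [-0.003, 0, 0.123], "twist": [0, 0, 0.005]},
  {"claw": 255, "dp": [-0.003, 0, 0.127], "twist": [0, 0, 0.005]},
  {"claw": 255, "dp": [-0.003, 0, 0.129], "twist": [0, 0, 0.005]},
  {"claw": 255, "dp": [-0.003, 0, 0.131], "twist": [0, 0, 0.005]},
  {"claw": 255, "dp": [-0.003, 0, 0.131], "twist": [0, 0, 0.005]},
])

```text
time: 9.75
ee_pos: [0.4384, -0.3594, 0.1202]
eef_rot: [0.906, 0.423, 0.0, 0.0]
contact_force: [-1.6, 1.0, -1.6]
width: 0.334
grip_force: 59.7
```

```bash
python3 go.py 437.8 -358 117 -39.8
```

```text
t 9.8 p [ 438.4 -359.4  120.2] phi -39.9 q1,q6 [-41.  -1.] F [-1.6  1.  -1.6] w 0.334 g 59.7
[437.8, -358.0, 117.0, -39.8] dp [ 0.0007 -0.0014  0.0032] twist [ 0.0009  0.     -0.0018]
```

Call:
send_rows([
  {"claw": 255, "dp": [0.0005, -0.001, 0.001], "twist": [0, 0, 0]},
  {"claw": 255, "dp": [0.0005, -0.001, 0.002], "twist": [0, 0, 0]},
  {"claw": 255, "dp": [0.0005, -0.001, 0.003], "twist": [0, 0, 0]},
  {"claw": 255, "dp": [0.0005, -0.001, 0.003], "twist": [0, 0, 0]},
])

```text
time: 10.08
ee_pos: [0.4379, -0.3584, 0.1173]
eef_rot: [0.906, 0.423, 0.0, 0.0]
contact_force: [-0.4, 0.1, 2.0]
width: 0.334
grip_force: 60.0
```

Contact with the shelf (+2 N), so I'll open and rise.

Call:
send_rows([
  {"claw": 200, "dp": [0, 0, 0], "twist": [0, 0, 0]},
  {"claw": 110, "dp": [0, 0, 0], "twist": [0, 0, 0]},
  {"claw": 90, "dp": [0, 0, 0], "twist": [0, 0, 0]},
  {"claw": 90, "dp": [0, 0, 0], "twist": [0, 0, 0]},
  {"claw": 90, "dp": [0, 0, 0], "twist": [0, 0, 0]},
  {"claw": 90, "dp": [0, 0, -0.01], "twist": [0, 0, 0]},
  {"claw": 90, "dp": [0, 0, -0.03], "twist": [0, 0, 0]},
  {"claw": 90, "dp": [0, 0, -0.06], "twist": [0, 0, 0]},
  {"claw": 90, "dp": [0, 0, -0.1], "twist": [0, 0, 0]},
  {"claw": 90, "dp": [0, 0, -0.14], "twist": [0, 0, 0]},
  {"claw": 90, "dp": [0, 0, -0.18], "twist": [0, 0, 0]},
  {"claw": 90, "dp": [0, 0, -0.2], "twist": [0, 0, 0]},
  {"claw": 90, "dp": [0, 0, -0.2], "twist": [0, 0, 0]},
])

```text
time: 11.17
ee_pos: [0.4397, -0.3599, 0.3236]
eef_rot: [0.906, 0.423, 0.002, 0.005]
contact_force: [0.9, 0.0, -0.1]
width: 0.646
grip_force: 0.0
```

```bash
python3 go.py 400 20 330 -20 501.2 204.2 240 0
```

```text
t 11.2 p [ 439.7 -359.9  323.6] phi -39.9 q1,q6 [-41.  -1.] F [ 0.9  0.  -0.1] w 0.646 g 0.0
[400.0, 20.0, 330.0, -20.0] dp [ 0.266  -0.2741 -0.0093] twist [ 0.0106  0.002  -0.3474]
[501.2, 204.2, 240.0, 0.0] dp [ 0.4722 -0.3156  0.0802] twist [ 0.0103  0.0038 -0.6965]
```

Call:
send_rows([
  {"claw": 90, "dp": [0.472, -0.316, 0.06], "twist": [0, 0, -0.6965]},
  {"claw": 90, "dp": [0.472, -0.316, 0.06], "twist": [0, 0, -0.6965]},
  {"claw": 90, "dp": [0.472, -0.316, 0.06], "twist": [0, 0, -0.6965]},
  {"claw": 90, "dp": [0.472, -0.316, 0.06], "twist": [0, 0, -0.6965]},
  {"claw": 90, "dp": [0.472, -0.316, 0.06], "twist": [0, 0, -0.6965]},
  {"claw": 90, "dp": [0.472, -0.316, 0.06], "twist": [0, 0, -0.6965]},
  {"claw": 90, "dp": [0.472, -0.316, 0.06], "twist": [0, 0, -0.6965]},
  {"claw": 90, "dp": [0.472, -0.316, 0.06], "twist": [0, 0, -0.6965]},
  {"claw": 90, "dp": [0.472, -0.316, 0.06], "twist": [0, 0, -0.6965]},
  {"claw": 90, "dp": [0.472, -0.316, 0.06], "twist": [0, 0, -0.6965]},
  {"claw": 90, "dp": [0.472, -0.316, 0.06], "twist": [0, 0, -0.6965]},
  {"claw": 90, "dp": [0.472, -0.316, 0.06], "twist": [0, 0, -0.6965]},
  {"claw": 90, "dp": [0.472, -0.316, 0.06], "twist": [0, 0, -0.6965]},
  {"claw": 90, "dp": [0.472, -0.316, 0.06], "twist": [0, 0, -0.6965]},
  {"claw": 90, "dp": [0.472, -0.316, 0.06], "twist": [0, 0, -0.6965]},
  {"claw": 90, "dp": [0.472, -0.316, 0.06], "twist": [0, 0, -0.6965]},
  {"claw": 90, "dp": [0.472, -0.316, 0.06], "twist": [0, 0, -0.6965]},
  {"claw": 90, "dp": [0.472, -0.316, 0.06], "twist": [0, 0, -0.6965]},
  {"claw": 90, "dp": [0.472, -0.316, 0.06], "twist": [0, 0, -0.6965]},
])

```text
time: 12.75
ee_pos: [0.498, 0.2054, 0.2569]
eef_rot: [0.708, 0.707, -0.0, 0.0]
contact_force: [-0.0, 0.3, 0.7]
width: 0.652
grip_force: 0.0
```

```bash
cat > can.py <<'E'
# placed canisters: label/mark check from top view; args: approx x y (mm) pairs
import sys; from meas import *
im,D=r.get_image('top'); W=cloud('top',D); z=W[...,2]; hsv=cv2.cvtColor(im,cv2.COLOR_BGR2HSV)
(c,wh,a),n,_=scanner(im,W); yaw=a-90 if wh[0]>wh[1] else a; print('scanner',c,wh,'yaw',round(yaw,2),n)
A=list(map(float,sys.argv[1:])); t=np.radians(yaw)
for x,y in zip(A[::2],A[1::2]):
    b=np.hypot(W[...,0]*1000-x,W[...,1]*1000-y)<50
    k=b&(z>.139)&(z<.155); l=b&(z>.105)&(z<.122)
    ck,rk=cv2.minEnclosingCircle(W[k][:,:2].astype(np.float32)*1000); cl,rl=cv2.minEnclosingCircle(W[l][:,:2].astype(np.float32)*1000)
    p=np.argwhere(l&(hsv[...,1]<90)&(hsv[...,2]>150)); ps=np.array([ray('top',q[1],q[0],.114)[:2]*1000 for q in p]) if len(p) else np.zeros((1,2))
    m=ps.mean(0); d=np.array(ck)-c; loc=[d[0]*np.cos(t)+d[1]*np.sin(t),-d[0]*np.sin(t)+d[1]*np.cos(t)]
    print('knob',np.round(ck,1),round(rk,1),'z',np.nanmedian(z[k]).round(4),'lid',np.round(cl,1),round(rl,1),'mark',len(p),m.round(1),'ang',np.degrees(np.arctan2(*(m-cl)[::-1])).round(1),'(knob)',np.degrees(np.arctan2(*(m-ck)[::-1])).round(1),'scanner-local',np.round(loc,1))
cv2.imwrite('last.png',im)
E
python3 can.py 438 -358; python3 go.py 501.2 204.2 162 0
```

```text
scanner [ 569.7 -268.4] [359.2  60.6] yaw -9.61 7041
knob [ 436.8 -359.3] 15.5 z 0.1461 lid [ 435.8 -359.1] 33.3 mark 43 [ 451.1 -365.1] ang -21.5 (knob) -22.0 scanner-local [-115.9 -111.8]
t 12.8 p [498.1 205.5 257. ] phi -0.1 q1,q6 [21. 21.] F [-0.6  0.1 -0.1] w 0.646 g 0.0
[501.2, 204.2, 162.0, 0.0] dp [-0.0013  0.0031  0.095 ] twist [ 0.0001  0.0001 -0.0016]
```

Run:
```python
from h import *
im=cv2.imread('last.png'); u,v=map(int,proj('top',[.437,-.359,.114])); print(u,v)
a=im[v-40:v+40,u-50:u+50]; s,_=r.get_image('side'); us,vs=map(int,proj('side',[.437,-.359,.06])); print(us,vs)
b=s[vs-50:vs+30,us-50:us+50]; cv2.imwrite('pics/c3.png',cv2.resize(np.hstack([a,b]),None,fx=4,fy=4,interpolation=cv2.INTER_CUBIC))
```

```text
551 373
318 166
```

View pics/c3.png

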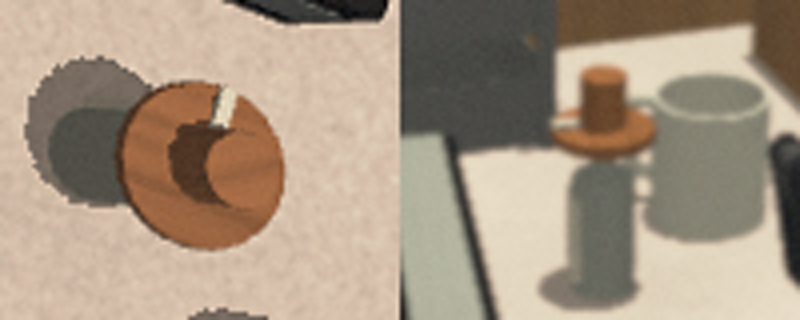

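The first canister stands upright, with its mark at crop (225,106). My mask leaked onto the table pixels, so I'll tighten it.

```bash
python3 - <<'E'
s=open('can.py').read()
s=s.replace("p=np.argwhere(l&(hsv[...,1]<90)&(hsv[...,2]>150));","""
    vv,uu=np.mgrid[:480,:640]; f,cx,cy,Rm,tt=cam('top'); d=np.stack([(uu-cx)/f,(vv-cy)/f,np.ones_like(uu,float)],-1)@Rm; o=-Rm.T@tt; L=(o+d*((.114-o[2])/d[...,2])[...,None])*1000
    rr=np.hypot(L[...,0]-cl[0],L[...,1]-cl[1]); p=np.argwhere((rr>12)&(rr<31)&(hsv[...,1]<90)&(hsv[...,2]>150)&(z>.09));""")
open('can.py','w').write(s)
E
python3 can.py 438 -358
cat > mk.py <<'E'
# hanging canister marks
import sys; from meas import *
im,D=r.get_image('top'); W=cloud('top',D); z=W[...,2]; hsv=cv2.cvtColor(im,cv2.COLOR_BGR2HSV)
E
python3 - <<'E'
from h import *
im=cv2.imread('pics/top0.png'); hsv=cv2.cvtColor(im,cv2.COLOR_BGR2HSV)
for c in((492.4,279.5),(501.2,203.7),(519.6,129.4)):
    P=[]
    for v in range(220,290):
        for u in range(140,295):
            if hsv[v,u,1]<90 and hsv[v,u,2]>150:
                q=ray('top',u,v,.160)[:2]*1000-np.array(c)
                if 12<np.hypot(*q)<32.5: P.append(q)
    P=np.array(P); m=P.mean(0); print(len(P),np.hypot(*m).round(1),np.degrees(np.arctan2(m[1],m[0])).round(1))
E
```

```text
scanner [ 569.8 -268.5] [359.5  60.3] yaw -9.57 7039
knob [ 436.1 -359.2] 15.0 z 0.1462 lid [ 435.8 -358.9] 33.4 mark 31 [ 459.7 -364.8] ang -13.7 (knob) -13.3 scanner-local [-116.7 -111.7]
16 29.6 59.6
35 25.4 -7.5
47 23.1 136.6
```

Call:
send_rows([
  {"claw": 90, "dp": [-0.001, 0.004, 0.03], "twist": [0, 0, 0]},
  {"claw": 90, "dp": [-0.001, 0.004, 0.06], "twist": [0, 0, 0]},
  {"claw": 90, "dp": [-0.001, 0.004, 0.08], "twist": [0, 0, 0]},
  {"claw": 90, "dp": [-0.001, 0.004, 0.09], "twist": [0, 0, 0]},
  {"claw": 90, "dp": [-0.001, 0.004, 0.095], "twist": [0, 0, 0]},
  {"claw": 90, "dp": [-0.001, 0.004, 0.095], "twist": [0, 0, 0]},
  {"claw": 90, "dp": [-0.001, 0.004, 0.095], "twist": [0, 0, 0]},
  {"claw": 255, "dp": [-0.001, 0.004, 0.095], "twist": [0, 0, 0]},
  {"claw": 255, "dp": [-0.001, 0.004, 0.095], "twist": [0, 0, 0]},
  {"claw": 255, "dp": [-0.001, 0.004, 0.095], "twist": [0, 0, 0]},
  {"claw": 255, "dp": [-0.001, 0.004, 0.095], "twist": [0, 0, 0]},
  {"claw": 255, "dp": [-0.001, 0.004, 0.095], "twist": [0, 0, 0]},
  {"claw": 255, "dp": [-0.001, 0.004, 0.095], "twist": [0, 0, 0]},
  {"claw": 255, "dp": [-0.001, 0.004, 0.095], "twist": [0, 0, 0]},
])

```text
time: 14.07
ee_pos: [0.503, 0.2059, 0.1633]
eef_rot: [0.707, 0.707, 0.001, 0.001]
contact_force: [0.4, -0.5, 6.2]
width: 0.332
grip_force: 58.9
```

```bash
python3 go.py 437.5 200.2 170 0
```

```text
t 14.1 p [503.  205.9 163.3] phi 0.0 q1,q6 [21. 21.] F [ 0.4 -0.5  6.2] w 0.332 g 58.9
[437.5, 200.2, 170.0, 0.0] dp [-0.0057 -0.0654 -0.0069] twist [ 0.0024 -0.0008  0.0001]
```

Call:
send_rows([
  {"claw": 255, "dp": [0, 0, -0.003], "twist": [0, 0, 0]},
  {"claw": 255, "dp": [0, 0, -0.006], "twist": [0, 0, 0]},
  {"claw": 255, "dp": [0, 0, -0.008], "twist": [0, 0, 0]},
  {"claw": 255, "dp": [-0.0005, -0.007, -0.008], "twist": [0, 0, 0]},
  {"claw": 255, "dp": [-0.0013, -0.018, -0.008], "twist": [0, 0, 0]},
  {"claw": 255, "dp": [-0.0021, -0.03, -0.008], "twist": [0, 0, 0]},
  {"claw": 255, "dp": [-0.003, -0.043, -0.008], "twist": [0, 0, 0]},
  {"claw": 255, "dp": [-0.0038, -0.055, -0.008], "twist": [0, 0, 0]},
  {"claw": 255, "dp": [-0.0043, -0.062, -0.008], "twist": [0, 0, 0]},
  {"claw": 255, "dp": [-0.0045, -0.065, -0.008], "twist": [0, 0, 0]},
  {"claw": 255, "dp": [-0.0045, -0.065, -0.008], "twist": [0, 0, 0]},
  {"claw": 255, "dp": [-0.0045, -0.065, -0.008], "twist": [0, 0, 0]},
])

```text
time: 15.07
ee_pos: [0.4374, 0.2013, 0.1701]
eef_rot: [0.707, 0.707, 0.0, 0.0]
contact_force: [0.2, -0.1, -2.4]
width: 0.337
grip_force: 59.5
```

Call:
send_rows([
  {"claw": 255, "dp": [0, 0, -0.01], "twist": [0, 0, 0]},
  {"claw": 255, "dp": [0, 0, -0.025], "twist": [0, 0, 0]},
  {"claw": 255, "dp": [0, 0, -0.04], "twist": [0, 0, 0]},
  {"claw": 255, "dp": [0, 0, -0.055], "twist": [0, 0, 0]},
  {"claw": 255, "dp": [0, 0, -0.07], "twist": [0, 0, 0]},
  {"claw": 255, "dp": [0, 0, -0.085], "twist": [0, 0, 0]},
  {"claw": 255, "dp": [0, 0, -0.1], "twist": [0, 0, 0]},
  {"claw": 255, "dp": [0, 0, -0.115], "twist": [0, 0, 0]},
  {"claw": 255, "dp": [0, 0, -0.13], "twist": [0, 0, 0]},
  {"claw": 255, "dp": [0, 0, -0.145], "twist": [0, 0, 0]},
  {"claw": 255, "dp": [0, 0, -0.16], "twist": [0, 0, 0]},
  {"claw": 255, "dp": [0, 0, -0.165], "twist": [0, 0, 0]},
  {"claw": 255, "dp": [0, 0, -0.17], "twist": [0, 0, 0]},
  {"claw": 255, "dp": [0, 0, -0.17], "twist": [0, 0, 0]},
])

```text
time: 16.23
ee_pos: [0.4374, 0.2012, 0.3407]
eef_rot: [0.707, 0.707, 0.001, 0.0]
contact_force: [-0.2, -0.9, -2.4]
width: 0.331
grip_force: 59.8
```

```bash
python3 sc.py; python3 go.py 462.5 -249.5 250 -2
```

```text
scanner [ 595.8 -272.4] [359.6  60.6] yaw -9.53 6898 0.08542967094619269
-110 [ 464.2 -361.8]
0 [ 482.4 -253.4]
110 [ 500.6 -144.9]
t 16.3 p [437.1 201.1 339.8] phi -0.0 q1,q6 [23. 23.] F [-0.3 -0.3 -2.9] w 0.331 g 59.8
[462.5, -249.5, 250.0, -2.0] dp [-0.4506  0.0255  0.0898] twist [ 0.0002 -0.0001  0.0348]
```

The scanner has been knocked +26 mm in x, so I'm retargeting. The first canister gets moved afterwards.

Call:
send_rows([
  {"claw": 255, "dp": [-0.01, 0.001, 0], "twist": [0, 0, 0.001]},
  {"claw": 255, "dp": [-0.03, 0.003, 0], "twist": [0, 0, 0.003]},
  {"claw": 255, "dp": [-0.06, 0.007, 0], "twist": [0, 0, 0.005]},
  {"claw": 255, "dp": [-0.09, 0.01, 0], "twist": [0, 0, 0.008]},
  {"claw": 255, "dp": [-0.12, 0.013, 0], "twist": [0, 0, 0.01]},
  {"claw": 255, "dp": [-0.15, 0.016, 0], "twist": [0, 0, 0.013]},
  {"claw": 255, "dp": [-0.18, 0.02, 0], "twist": [0, 0, 0.015]},
  {"claw": 255, "dp": [-0.21, 0.023, 0], "twist": [0, 0, 0.018]},
  {"claw": 255, "dp": [-0.24, 0.026, 0.01], "twist": [0, 0, 0.02]},
  {"claw": 255, "dp": [-0.27, 0.03, 0.02], "twist": [0, 0, 0.022]},
  {"claw": 255, "dp": [-0.3, 0.033, 0.03], "twist": [0, 0, 0.025]},
  {"claw": 255, "dp": [-0.33, 0.036, 0.04], "twist": [0, 0, 0.028]},
  {"claw": 255, "dp": [-0.36, 0.04, 0.05], "twist": [0, 0, 0.03]},
  {"claw": 255, "dp": [-0.39, 0.043, 0.065], "twist": [0, 0, 0.033]},
  {"claw": 255, "dp": [-0.42, 0.046, 0.08], "twist": [0, 0, 0.035]},
  {"claw": 255, "dp": [-0.445, 0.049, 0.088], "twist": [0, 0, 0.035]},
  {"claw": 255, "dp": [-0.4545, 0.05, 0.09], "twist": [0, 0, 0.035]},
  {"claw": 255, "dp": [-0.4545, 0.05, 0.09], "twist": [0, 0, 0.035]},
  {"claw": 255, "dp": [-0.4545, 0.05, 0.09], "twist": [0, 0, 0.035]},
  {"claw": 255, "dp": [-0.4545, 0.05, 0.09], "twist": [0, 0, 0.035]},
])

```text
time: 17.95
ee_pos: [0.4867, -0.2526, 0.2498]
eef_rot: [0.719, 0.695, 0.0, -0.0]
contact_force: [1.0, 0.1, -3.2]
width: 0.334
grip_force: 59.7
```

```bash
python3 go.py 487 -253.4 117 -2; python3 sc.py
```

```text
t 17.9 p [ 486.7 -252.6  249.8] phi -2.0 q1,q6 [-29. -27.] F [ 1.   0.1 -3.2] w 0.334 g 59.7
[487.0, -253.4, 117.0, -2.0] dp [-0.0009  0.0004  0.1328] twist [-0.0005 -0.0006  0.0001]
scanner [ 604.7 -220.1] [253.6  60.4] yaw -9.62 4625 0.08533124020435678
-110 [ 472.9 -309.3]
0 [ 491.3 -200.9]
110 [509.7 -92.4]
```

Call:
send_rows([
  {"claw": 255, "dp": [-0.001, 0, 0.01], "twist": [0, 0, 0]},
  {"claw": 255, "dp": [-0.001, 0, 0.03], "twist": [0, 0, 0]},
  {"claw": 255, "dp": [-0.001, 0, 0.05], "twist": [0, 0, 0]},
  {"claw": 255, "dp": [-0.001, 0, 0.07], "twist": [0, 0, 0]},
  {"claw": 255, "dp": [-0.001, 0, 0.09], "twist": [0, 0, 0]},
  {"claw": 255, "dp": [-0.001, 0, 0.108], "twist": [0, 0, 0]},
  {"claw": 255, "dp": [-0.001, 0, 0.12], "twist": [0, 0, 0]},
  {"claw": 255, "dp": [-0.001, 0, 0.127], "twist": [0, 0, 0]},
  {"claw": 255, "dp": [-0.001, 0, 0.13], "twist": [0, 0, 0]},
  {"claw": 255, "dp": [-0.001, 0, 0.131], "twist": [0, 0, 0]},
  {"claw": 255, "dp": [-0.001, 0, 0.132], "twist": [0, 0, 0]},
  {"claw": 255, "dp": [-0.001, 0, 0.1325], "twist": [0, 0, 0]},
  {"claw": 255, "dp": [-0.001, 0, 0.1325], "twist": [0, 0, 0]},
])

```text
time: 19.08
ee_pos: [0.4875, -0.2546, 0.118]
eef_rot: [0.719, 0.695, 0.0, 0.001]
contact_force: [0.9, 0.2, -3.5]
width: 0.331
grip_force: 59.7
```

Call:
send_rows([
  {"claw": 255, "dp": [0, 0, 0.0006], "twist": [0, 0, 0]},
  {"claw": 255, "dp": [0, 0, 0.0012], "twist": [0, 0, 0]},
  {"claw": 255, "dp": [0, 0, 0.0012], "twist": [0, 0, 0]},
  {"claw": 200, "dp": [0, 0, 0.0012], "twist": [0, 0, 0]},
  {"claw": 110, "dp": [0, 0, 0.0012], "twist": [0, 0, 0]},
  {"claw": 90, "dp": [0, 0, 0.0012], "twist": [0, 0, 0]},
  {"claw": 90, "dp": [0, 0, 0.0012], "twist": [0, 0, 0]},
  {"claw": 90, "dp": [0, 0, 0.0012], "twist": [0, 0, 0]},
  {"claw": 90, "dp": [0, 0, -0.01], "twist": [0, 0, 0]},
  {"claw": 90, "dp": [0, 0, -0.03], "twist": [0, 0, 0]},
  {"claw": 90, "dp": [0, 0, -0.06], "twist": [0, 0, 0]},
  {"claw": 90, "dp": [0, 0, -0.1], "twist": [0, 0, 0]},
  {"claw": 90, "dp": [0, 0, -0.14], "twist": [0, 0, 0]},
  {"claw": 90, "dp": [0, 0, -0.18], "twist": [0, 0, 0]},
  {"claw": 90, "dp": [0, 0, -0.2], "twist": [0, 0, 0]},
  {"claw": 90, "dp": [0, 0, -0.2], "twist": [0, 0, 0]},
])

```text
time: 20.42
ee_pos: [0.4893, -0.2556, 0.3241]
eef_rot: [0.719, 0.695, 0.002, 0.005]
contact_force: [0.1, -0.9, -0.3]
width: 0.646
grip_force: 0.0
```

```bash
python3 go.py 521 130 255 40
```

```text
t 20.4 p [ 489.3 -255.6  324.1] phi -2.0 q1,q6 [-29. -27.] F [ 0.1 -0.9 -0.3] w 0.646 g 0.0
[521.0, 130.0, 255.0, 40.0] dp [0.3868 0.0175 0.0674] twist [ 0.0073  0.0081 -0.7331]
```

Call:
send_rows([
  {"claw": 90, "dp": [0.387, 0.0175, 0.067], "twist": [0, 0, -0.733]},
  {"claw": 90, "dp": [0.387, 0.0175, 0.067], "twist": [0, 0, -0.733]},
  {"claw": 90, "dp": [0.387, 0.0175, 0.067], "twist": [0, 0, -0.733]},
  {"claw": 90, "dp": [0.387, 0.0175, 0.067], "twist": [0, 0, -0.733]},
  {"claw": 90, "dp": [0.387, 0.0175, 0.067], "twist": [0, 0, -0.733]},
  {"claw": 90, "dp": [0.387, 0.0175, 0.067], "twist": [0, 0, -0.733]},
  {"claw": 90, "dp": [0.387, 0.0175, 0.067], "twist": [0, 0, -0.733]},
  {"claw": 90, "dp": [0.387, 0.0175, 0.067], "twist": [0, 0, -0.733]},
  {"claw": 90, "dp": [0.387, 0.0175, 0.067], "twist": [0, 0, -0.733]},
  {"claw": 90, "dp": [0.387, 0.0175, 0.067], "twist": [0, 0, -0.733]},
  {"claw": 90, "dp": [0.387, 0.0175, 0.067], "twist": [0, 0, -0.733]},
  {"claw": 90, "dp": [0.387, 0.0175, 0.067], "twist": [0, 0, -0.733]},
  {"claw": 90, "dp": [0.387, 0.0175, 0.067], "twist": [0, 0, -0.733]},
  {"claw": 90, "dp": [0.387, 0.0175, 0.067], "twist": [0, 0, -0.733]},
  {"claw": 90, "dp": [0.387, 0.0175, 0.067], "twist": [0, 0, -0.733]},
  {"claw": 90, "dp": [0.387, 0.0175, 0.067], "twist": [0, 0, -0.733]},
])

```text
time: 21.75
ee_pos: [0.5182, 0.1307, 0.2506]
eef_rot: [0.423, 0.906, 0.0, 0.0]
contact_force: [-0.3, 0.5, 0.7]
width: 0.648
grip_force: 0.0
```

```bash
python3 can.py 438 -358 487 -254; python3 go.py 521 130 163 40
```

```text
scanner [ 595.7 -272.4] [359.4  60.4] yaw -9.65 6903
knob [ 435.7 -359.1] 15.2 z 0.1459 lid [ 435.9 -359.3] 33.7 mark 32 [ 459.9 -364.8] ang -12.9 (knob) -13.3 scanner-local [-143.2 -112.2]
knob [ 486.2 -256.1] 14.8 z 0.1462 lid [ 486.2 -256.1] 33.0 mark 26 [ 510.4 -262.4] ang -14.6 (knob) -14.4 scanner-local [-110.7   -2.3]
t 21.8 p [518.2 130.8 250.6] phi 39.9 q1,q6 [ 13. -27.] F [-0.9  0.2  0.6] w 0.647 g 0.0
[521.0, 130.0, 163.0, 40.0] dp [-0.0024  0.0016  0.0876] twist [ 0.0003  0.0002 -0.0017]
```

```bash
cat > ang.py <<'E'
from meas import *
def ang(im,D,x,y,zl):
    W=cloud('top',D); z=W[...,2]; hsv=cv2.cvtColor(im,cv2.COLOR_BGR2HSV)
    f,cx,cy,Rm,tt=cam('top'); vv,uu=np.mgrid[:480,:640]; o=-Rm.T@tt
    d=np.stack([(uu-cx)/f,(vv-cy)/f,np.ones((480,640))],-1)@Rm; L=(o+d*((zl-o[2])/d[...,2])[...,None])*1000
    b=np.hypot(L[...,0]-x,L[...,1]-y)<45
    m=b&(z>zl-.015)&(z<zl+.006)
    hull=cv2.convexHull(L[m][:,:2].astype(np.float32)); (c,wh,a)=cv2.fitEllipse(hull)
    rr=np.hypot(L[...,0]-c[0],L[...,1]-c[1]); k=(hsv[...,1]<90)&(hsv[...,2]>140)&(rr<31)&(rr>16)&b
    w=np.clip(255-hsv[k][:,1].astype(float),0,255); q=L[k][:,:2]-c; mu=q.mean(0); u,s,vt=np.linalg.svd(q-mu); v=vt[0]*np.sign(vt[0]@mu)
    A=lambda v:np.degrees(np.arctan2(v[1],v[0])).round(1)
    return np.round(c,1),np.round(wh,1),k.sum(),'centroid',A(mu),np.hypot(*mu).round(1),'axis',A(v),(s/np.sqrt(len(q))).round(1)
if __name__=='__main__':
    im=cv2.imread('pics/top0.png'); D=np.load('topD0.npy')
    for c in((492.4,279.5),(501.2,203.7),(519.6,129.4)): print(ang(im,D,*c,.160))
    im,D=r.get_image('top')
    for c in((436,-359),(486,-256)): print(ang(im,D,*c,.114))
E
python3 ang.py
```

```text
(array([492.4, 279.6]), array([89.1, 89.5]), np.int64(12), 'centroid', np.float64(59.9), np.float64(28.8), 'axis', np.float64(135.1), array([1.7, 1.4]))
(array([501.1, 203.6]), array([89.1, 89.5]), np.int64(31), 'centroid', np.float64(-7.2), np.float64(24.7), 'axis', np.float64(-13.0), array([3.5, 1.9]))
(array([519.5, 130. ]), array([88. , 89.9]), np.int64(41), 'centroid', np.float64(138.1), np.float64(23.6), 'axis', np.float64(137.5), array([4.3, 2. ]))
(array([ 435.8, -357.1]), array([65.1, 67.6]), np.int64(30), 'centroid', np.float64(-17.8), np.float64(24.9), 'axis', np.float64(-8.3), array([3.7, 1.8]))
(array([ 485.8, -254.6]), array([64.9, 66.5]), np.int64(25), 'centroid', np.float64(-17.6), np.float64(25.6), 'axis', np.float64(-20.4), array([3.3, 1.7]))
```

```bash
cat > ang2.py <<'E'
import sys
from meas import *
from scipy.optimize import least_squares
def ang(im,D,x,y,zl,cam_n='top'):
    f,cx,cy,Rm,tt=cam(cam_n); o=-Rm.T@tt; S=4
    def L(u,v):
        d=np.stack([(u-cx)/f,(v-cy)/f,np.ones_like(u)],-1)@Rm; return ((o+d*((zl-o[2])/d[...,2])[...,None])*1000)[...,:2]
    u0,v0=map(int,proj(cam_n,[x/1000,y/1000,zl])); w=45; cr=im[v0-w:v0+w,u0-w:u0+w]
    hs=cv2.cvtColor(cv2.resize(cr,None,fx=S,fy=S,interpolation=cv2.INTER_CUBIC),cv2.COLOR_BGR2HSV)
    vv,uu=np.mgrid[:2*w*S,:2*w*S]; P=L((uu+.5)/S-.5+u0-w,(vv+.5)/S-.5+v0-w); rr=np.hypot(P[...,0]-x,P[...,1]-y)
    org=(hs[...,0]<18)&(hs[...,1]>110)&(rr<42)
    cs,_=cv2.findContours(org.astype(np.uint8),cv2.RETR_EXTERNAL,cv2.CHAIN_APPROX_NONE); c=max(cs,key=cv2.contourArea)[:,0]
    e=P[c[:,1],c[:,0]]; away=np.array([x,y])-o[:2]*1000; away/=np.hypot(*away)
    e=e[(e-[x,y])@away>5]
    s=least_squares(lambda q:np.hypot(e[:,0]-q[0],e[:,1]-q[1])-33,[x,y],loss='soft_l1'); ce=s.x
    rr=np.hypot(P[...,0]-ce[0],P[...,1]-ce[1]); k=((hs[...,1]<100)&(hs[...,2]>140)&(rr<30.5)&(rr>18))
    n,l,st,_=cv2.connectedComponentsWithStats(k.astype(np.uint8)); k=l==1+np.argmax(st[1:,4])
    q=P[k]-ce; mu=q.mean(0); vt=np.linalg.svd(q-mu,full_matrices=False)[2][0]; vt*=np.sign(vt@mu); A=lambda v:np.degrees(np.arctan2(v[1],v[0])).round(1)
    # angular extent by ring
    ph=np.degrees(np.arctan2(q[:,1],q[:,0])); rad=np.hypot(*q.T); out=(rad>25)
    return ce.round(1),'res',np.abs(s.fun).mean().round(2),'n',k.sum(),'cent',A(mu),'outer',A(q[out].mean(0)),'axis',A(vt)
if __name__=='__main__':
    if len(sys.argv)<2:
        im=cv2.imread('pics/top0.png')
        for c in((492.4,279.5),(501.2,203.7),(519.6,129.4)): print(ang(im,0,*c,.160))
        a=[436,-359,486,-256]
    else: a=list(map(float,sys.argv[1:]))
    for n in('top','side'):
        im,D=r.get_image(n)
        for c in zip(a[::2],a[1::2]):
            try: print(n,ang(im,D,*c,.114,n))
            except Exception as ex: print(n,ex)
E
python3 ang2.py
```

```text
(array([492. , 277.2]), 'res', np.float64(0.83), 'n', np.int64(80), 'cent', np.float64(60.9), 'outer', np.float64(60.9), 'axis', np.float64(147.4))
(array([500.1, 202.6]), 'res', np.float64(2.13), 'n', np.int64(483), 'cent', np.float64(-4.6), 'outer', np.float64(-4.9), 'axis', np.float64(-9.6))
(array([518.5, 128.1]), 'res', np.float64(0.3), 'n', np.int64(546), 'cent', np.float64(133.0), 'outer', np.float64(133.7), 'axis', np.float64(140.4))
top (array([ 435.5, -357.3]), 'res', np.float64(2.21), 'n', np.int64(513), 'cent', np.float64(-17.4), 'outer', np.float64(-16.6), 'axis', np.float64(-8.8))
top (array([ 484.5, -254.3]), 'res', np.float64(3.03), 'n', np.int64(372), 'cent', np.float64(-17.4), 'outer', np.float64(-17.7), 'axis', np.float64(-23.9))
side (array([ 425.6, -361.8]), 'res', np.float64(6.52), 'n', np.int64(246), 'cent', np.float64(-153.7), 'outer', np.float64(-146.1), 'axis', np.float64(-81.7))
side (array([ 476.1, -259.4]), 'res', np.float64(5.99), 'n', np.int64(254), 'cent', np.float64(158.3), 'outer', np.float64(159.1), 'axis', np.float64(68.9))
```

Run:
```python
from h import *
T=[]
for n in('top','side'):
    im,_=r.get_image(n); S=8; row=[]
    for x,y in((436.2,-359.2),(486.2,-256.1)):
        u,v=map(int,proj(n,[x/1000,y/1000,.114])); c=cv2.resize(im[v-18:v+18,u-24:u+24],None,fx=S,fy=S,interpolation=cv2.INTER_CUBIC)
        def pt(rad,a,z=.114):
            p=proj(n,[(x+rad*np.cos(a))/1000,(y+rad*np.sin(a))/1000,z]); return (int((p[0]-u+24+.5)*S),int((p[1]-v+18+.5)*S))
        a=np.radians(-9.6); cv2.line(c,pt(16,a),pt(38,a),(255,255,0),1)
        for t in range(0,360,6): cv2.circle(c,pt(33,np.radians(t)),1,(0,255,0),-1)
        row.append(c)
    T.append(np.hstack(row))
cv2.imwrite('pics/c4.png',np.vstack(T))
```

```text
(no output)
```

View pics/c4.png

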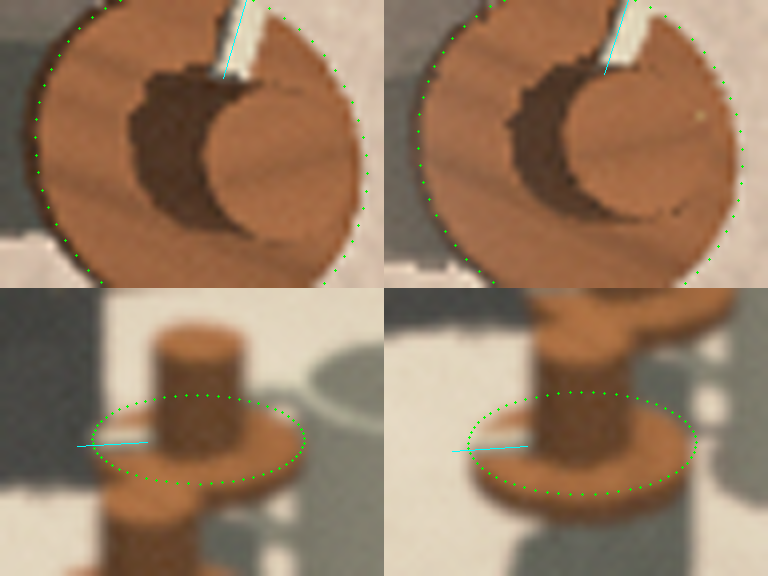

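In the crop, both marks sit about 6° clockwise of the ideal line, so I'll twist them when I reposition. Now picking up the third canister.

Call:
send_rows([
  {"claw": 90, "dp": [-0.002, 0.002, 0.03], "twist": [0, 0, 0]},
  {"claw": 90, "dp": [-0.002, 0.002, 0.055], "twist": [0, 0, 0]},
  {"claw": 90, "dp": [-0.002, 0.002, 0.075], "twist": [0, 0, 0]},
  {"claw": 90, "dp": [-0.002, 0.002, 0.084], "twist": [0, 0, 0]},
  {"claw": 90, "dp": [-0.002, 0.002, 0.088], "twist": [0, 0, 0]},
  {"claw": 90, "dp": [-0.002, 0.002, 0.088], "twist": [0, 0, 0]},
  {"claw": 90, "dp": [-0.002, 0.002, 0.088], "twist": [0, 0, 0]},
  {"claw": 255, "dp": [-0.002, 0.002, 0.088], "twist": [0, 0, 0]},
  {"claw": 255, "dp": [-0.002, 0.002, 0.088], "twist": [0, 0, 0]},
  {"claw": 255, "dp": [-0.002, 0.002, 0.088], "twist": [0, 0, 0]},
  {"claw": 255, "dp": [-0.002, 0.002, 0.088], "twist": [0, 0, 0]},
  {"claw": 255, "dp": [-0.002, 0.002, 0.088], "twist": [0, 0, 0]},
  {"claw": 255, "dp": [-0.002, 0.002, 0.088], "twist": [0, 0, 0]},
  {"claw": 255, "dp": [-0.002, 0.002, 0.088], "twist": [0, 0, 0]},
])

```text
time: 23.22
ee_pos: [0.5216, 0.1317, 0.1637]
eef_rot: [0.423, 0.906, 0.001, 0.001]
contact_force: [-0.0, -0.6, 5.7]
width: 0.339
grip_force: 59.0
```

```bash
python3 go.py 443.2 125.2 170 40
```

```text
t 23.2 p [521.6 131.7 163.7] phi 40.0 q1,q6 [ 13. -27.] F [-0.  -0.6  5.7] w 0.339 g 59.0
[443.2, 125.2, 170.0, 40.0] dp [ 0.0454 -0.0642 -0.0065] twist [ 0.0019  0.001  -0.0001]
```

Call:
send_rows([
  {"claw": 255, "dp": [0, 0, -0.003], "twist": [0, 0, 0]},
  {"claw": 255, "dp": [0, 0, -0.006], "twist": [0, 0, 0]},
  {"claw": 255, "dp": [0, 0, -0.008], "twist": [0, 0, 0]},
  {"claw": 255, "dp": [0.0046, -0.0064, -0.008], "twist": [0, 0, 0]},
  {"claw": 255, "dp": [0.0116, -0.0159, -0.008], "twist": [0, 0, 0]},
  {"claw": 255, "dp": [0.0185, -0.0254, -0.008], "twist": [0, 0, 0]},
  {"claw": 255, "dp": [0.0254, -0.035, -0.008], "twist": [0, 0, 0]},
  {"claw": 255, "dp": [0.0323, -0.0445, -0.008], "twist": [0, 0, 0]},
  {"claw": 255, "dp": [0.0393, -0.0541, -0.008], "twist": [0, 0, 0]},
  {"claw": 255, "dp": [0.0444, -0.0611, -0.008], "twist": [0, 0, 0]},
  {"claw": 255, "dp": [0.0462, -0.0636, -0.008], "twist": [0, 0, 0]},
  {"claw": 255, "dp": [0.0462, -0.0636, -0.008], "twist": [0, 0, 0]},
  {"claw": 255, "dp": [0.0462, -0.0636, -0.008], "twist": [0, 0, 0]},
])

```text
time: 24.3
ee_pos: [0.4429, 0.1262, 0.1706]
eef_rot: [0.423, 0.906, 0.0, 0.0]
contact_force: [-0.1, 0.5, -1.9]
width: 0.329
grip_force: 59.4
```

Call:
send_rows([
  {"claw": 255, "dp": [0, 0, -0.01], "twist": [0, 0, 0]},
  {"claw": 255, "dp": [0, 0, -0.025], "twist": [0, 0, 0]},
  {"claw": 255, "dp": [0, 0, -0.04], "twist": [0, 0, 0]},
  {"claw": 255, "dp": [0, 0, -0.055], "twist": [0, 0, 0]},
  {"claw": 255, "dp": [0, 0, -0.07], "twist": [0, 0, 0]},
  {"claw": 255, "dp": [0, 0, -0.085], "twist": [0, 0, 0]},
  {"claw": 255, "dp": [0, 0, -0.1], "twist": [0, 0, 0]},
  {"claw": 255, "dp": [0, 0, -0.115], "twist": [0, 0, 0]},
  {"claw": 255, "dp": [0, 0, -0.13], "twist": [0, 0, 0]},
  {"claw": 255, "dp": [0, 0, -0.145], "twist": [0, 0, 0]},
  {"claw": 255, "dp": [0, 0, -0.16], "twist": [0, 0, 0]},
  {"claw": 255, "dp": [0, 0, -0.165], "twist": [0, 0, 0]},
  {"claw": 255, "dp": [0, 0, -0.17], "twist": [0, 0, 0]},
  {"claw": 255, "dp": [0, 0, -0.17], "twist": [0, 0, 0]},
])

```text
time: 25.47
ee_pos: [0.4429, 0.1261, 0.3412]
eef_rot: [0.423, 0.906, 0.0, 0.001]
contact_force: [-0.2, 0.3, -1.7]
width: 0.336
grip_force: 59.4
```

```bash
python3 sc.py; python3 go.py 505 -145 250 -106.5
```

```text
scanner [ 595.7 -272.7] [359.7  60.7] yaw -9.67 6892 0.08539566752458716
-110 [ 463.9 -361.8]
0 [ 482.3 -253.4]
110 [ 500.8 -144.9]
t 25.5 p [442.5 126.  340.3] phi 40.0 q1,q6 [ 14. -26.] F [-0.9  0.1 -1.9] w 0.333 g 59.4
[505.0, -145.0, 250.0, -106.5] dp [-0.2478 -0.1263  0.0903] twist [ 2.0000e-04 -3.0000e-04  2.5567e+00]
```

Call:
send_rows([
  {"claw": 255, "dp": [-0.008, -0.004, 0], "twist": [0, 0, 0.03]},
  {"claw": 255, "dp": [-0.02, -0.01, 0], "twist": [0, 0, 0.1]},
  {"claw": 255, "dp": [-0.035, -0.018, 0], "twist": [0, 0, 0.2]},
  {"claw": 255, "dp": [-0.05, -0.026, 0], "twist": [0, 0, 0.3]},
  {"claw": 255, "dp": [-0.065, -0.033, 0], "twist": [0, 0, 0.4]},
  {"claw": 255, "dp": [-0.08, -0.041, 0], "twist": [0, 0, 0.5]},
  {"claw": 255, "dp": [-0.095, -0.048, 0], "twist": [0, 0, 0.6]},
  {"claw": 255, "dp": [-0.11, -0.056, 0], "twist": [0, 0, 0.7]},
  {"claw": 255, "dp": [-0.125, -0.064, 0], "twist": [0, 0, 0.8]},
  {"claw": 255, "dp": [-0.14, -0.071, 0], "twist": [0, 0, 0.9]},
  {"claw": 255, "dp": [-0.155, -0.079, 0], "twist": [0, 0, 1.0]},
  {"claw": 255, "dp": [-0.17, -0.087, 0], "twist": [0, 0, 1.1]},
  {"claw": 255, "dp": [-0.185, -0.094, 0], "twist": [0, 0, 1.2]},
  {"claw": 255, "dp": [-0.2, -0.102, 0], "twist": [0, 0, 1.3]},
  {"claw": 255, "dp": [-0.215, -0.11, 0], "twist": [0, 0, 1.38]},
  {"claw": 255, "dp": [-0.23, -0.117, 0], "twist": [0, 0, 1.45]},
  {"claw": 255, "dp": [-0.243, -0.124, 0], "twist": [0, 0, 1.49]},
  {"claw": 255, "dp": [-0.248, -0.126, 0], "twist": [0, 0, 1.5]},
  {"claw": 255, "dp": [-0.248, -0.126, 0], "twist": [0, 0, 1.5]},
  {"claw": 255, "dp": [-0.248, -0.126, 0], "twist": [0, 0, 1.5]},
])

```text
time: 27.18
ee_pos: [0.5048, -0.1449, 0.3396]
eef_rot: [0.927, 0.375, -0.001, -0.001]
contact_force: [0.8, -0.3, -0.9]
width: 0.33
grip_force: 59.5
```

```bash
python3 go.py 505 -145 250 -106.5
```

```text
t 27.2 p [ 504.8 -144.9  339.6] phi -46.0 q1,q6 [-17.  29.] F [ 0.8 -0.3 -0.9] w 0.33 g 59.5
[505.0, -145.0, 250.0, -106.5] dp [0.0002 0.0003 0.0896] twist [-0.0011  0.0013  1.0566]
```

Call:
send_rows([
  {"claw": 255, "dp": [0, 0, 0.005], "twist": [0, 0, 0.05]},
  {"claw": 255, "dp": [0, 0, 0.02], "twist": [0, 0, 0.15]},
  {"claw": 255, "dp": [0, 0, 0.035], "twist": [0, 0, 0.25]},
  {"claw": 255, "dp": [0, 0, 0.05], "twist": [0, 0, 0.35]},
  {"claw": 255, "dp": [0, 0, 0.065], "twist": [0, 0, 0.45]},
  {"claw": 255, "dp": [0, 0, 0.08], "twist": [0, 0, 0.55]},
  {"claw": 255, "dp": [0, 0, 0.095], "twist": [0, 0, 0.65]},
  {"claw": 255, "dp": [0, 0, 0.11], "twist": [0, 0, 0.75]},
  {"claw": 255, "dp": [0, 0, 0.125], "twist": [0, 0, 0.85]},
  {"claw": 255, "dp": [0, 0, 0.14], "twist": [0, 0, 0.95]},
  {"claw": 255, "dp": [0, 0, 0.155], "twist": [0, 0, 1.02]},
  {"claw": 255, "dp": [0, 0, 0.17], "twist": [0, 0, 1.05]},
  {"claw": 255, "dp": [0, 0, 0.185], "twist": [0, 0, 1.056]},
  {"claw": 255, "dp": [0, 0, 0.2], "twist": [0, 0, 1.056]},
  {"claw": 255, "dp": [0, 0, 0.212], "twist": [0, 0, 1.056]},
  {"claw": 255, "dp": [0, 0, 0.218], "twist": [0, 0, 1.056]},
  {"claw": 255, "dp": [0, 0, 0.22], "twist": [0, 0, 1.056]},
  {"claw": 255, "dp": [0, 0, 0.221], "twist": [0, 0, 1.056]},
  {"claw": 255, "dp": [0, 0, 0.221], "twist": [0, 0, 1.056]},
])

```text
time: 28.77
ee_pos: [0.5056, -0.1447, 0.1198]
eef_rot: [0.99, -0.143, 0.0, 0.0]
contact_force: [0.5, 0.1, -1.8]
width: 0.332
grip_force: 59.5
```

Call:
send_rows([
  {"claw": 255, "dp": [0, 0, 0.001], "twist": [0, 0, 0]},
  {"claw": 255, "dp": [0, 0, 0.002], "twist": [0, 0, 0]},
  {"claw": 255, "dp": [0, 0, 0.0026], "twist": [0, 0, 0]},
  {"claw": 255, "dp": [0, 0, 0.0026], "twist": [0, 0, 0]},
  {"claw": 200, "dp": [0, 0, 0.0026], "twist": [0, 0, 0]},
  {"claw": 110, "dp": [0, 0, 0.0026], "twist": [0, 0, 0]},
  {"claw": 90, "dp": [0, 0, 0.0026], "twist": [0, 0, 0]},
  {"claw": 90, "dp": [0, 0, 0.0026], "twist": [0, 0, 0]},
  {"claw": 90, "dp": [0, 0, 0.0026], "twist": [0, 0, 0]},
  {"claw": 90, "dp": [0, 0, -0.01], "twist": [0, 0, 0]},
  {"claw": 90, "dp": [0, 0, -0.03], "twist": [0, 0, 0]},
  {"claw": 90, "dp": [0, 0, -0.06], "twist": [0, 0, 0]},
  {"claw": 90, "dp": [0, 0, -0.1], "twist": [0, 0, 0]},
  {"claw": 90, "dp": [0, 0, -0.12], "twist": [0, 0, 0]},
  {"claw": 90, "dp": [0, 0, -0.12], "twist": [0, 0, 0]},
])

```text
time: 30.02
ee_pos: [0.508, -0.1458, 0.2442]
eef_rot: [0.99, -0.143, 0.004, 0.001]
contact_force: [0.1, -0.1, -0.2]
width: 0.648
grip_force: 0.0
```

```bash
python3 go.py 438 -359.5 240 -45.5
```

```text
t 30.0 p [ 508.  -145.8  244.2] phi -106.5 q1,q6 [-17.  89.] F [ 0.1 -0.1 -0.2] w 0.648 g 0.0
[438.0, -359.5, 240.0, -45.5] dp [-0.0067  0.2248  0.0042] twist [ 0.0048 -0.0078 -1.0638]
```

Call:
send_rows([
  {"claw": 90, "dp": [-0.0067, 0.224, 0.004], "twist": [0, 0, -1.064]},
  {"claw": 90, "dp": [-0.0067, 0.224, 0.004], "twist": [0, 0, -1.064]},
  {"claw": 90, "dp": [-0.0067, 0.224, 0.004], "twist": [0, 0, -1.064]},
  {"claw": 90, "dp": [-0.0067, 0.224, 0.004], "twist": [0, 0, -1.064]},
  {"claw": 90, "dp": [-0.0067, 0.224, 0.004], "twist": [0, 0, -1.064]},
  {"claw": 90, "dp": [-0.0067, 0.224, 0.004], "twist": [0, 0, -1.064]},
  {"claw": 90, "dp": [-0.0067, 0.224, 0.004], "twist": [0, 0, -1.064]},
  {"claw": 90, "dp": [-0.0067, 0.224, 0.004], "twist": [0, 0, -1.064]},
  {"claw": 90, "dp": [-0.0067, 0.224, 0.004], "twist": [0, 0, -1.064]},
  {"claw": 90, "dp": [-0.0067, 0.224, 0.004], "twist": [0, 0, -1.064]},
  {"claw": 90, "dp": [-0.0067, 0.224, 0.004], "twist": [0, 0, -1.064]},
  {"claw": 90, "dp": [-0.0067, 0.224, 0.004], "twist": [0, 0, -1.064]},
  {"claw": 90, "dp": [-0.0067, 0.224, 0.004], "twist": [0, 0, -1.064]},
])

```text
time: 31.1
ee_pos: [0.4354, -0.3576, 0.235]
eef_rot: [0.926, 0.378, -0.0, -0.0]
contact_force: [-0.4, -0.3, 0.1]
width: 0.646
grip_force: 0.0
```

```bash
python3 go.py 438 -358.7 117.5 -45.5; python3 can.py 505 -145 487 -255
python3 - <<'E'
from h import *
im=cv2.imread('last.png'); T=[]
S=8
for x,y in((486.2,-256.1),(504,-146)):
        n='top'; u,v=map(int,proj(n,[x/1000,y/1000,.114])); c=cv2.resize(im[v-24:v+24,u-24:u+24],None,fx=S,fy=S,interpolation=cv2.INTER_CUBIC)
        def pt(rad,a,z=.114):
            p=proj(n,[(x+rad*np.cos(a))/1000,(y+rad*np.sin(a))/1000,z]); return (int((p[0]-u+24+.5)*S),int((p[1]-v+24+.5)*S))
        a=np.radians(-9.6); cv2.line(c,pt(16,a),pt(38,a),(255,255,0),1)
        for t in range(0,360,6): cv2.circle(c,pt(33,np.radians(t)),1,(0,255,0),-1)
        T.append(c)
cv2.imwrite('pics/c5.png',np.hstack(T))
E
```

```text
t 31.1 p [ 435.4 -357.6  235. ] phi -45.6 q1,q6 [-41.   5.] F [-0.4 -0.3  0.1] w 0.646 g 0.0
[438.0, -358.7, 117.5, -45.5] dp [0.0011 0.0027 0.1175] twist [-0.0004  0.0001 -0.0019]
scanner [ 595.7 -272.3] [359.3  60.5] yaw -9.61 6886
knob [ 504.1 -145.5] 14.9 z 0.1462 lid [ 503.7 -145.5] 33.0 mark 26 [ 528.4 -149.3] ang -8.8 (knob) -8.9 scanner-local [-111.5  109.8]
knob [ 486.2 -256. ] 14.9 z 0.1463 lid [ 486.2 -256.1] 33.0 mark 26 [ 510.4 -262.4] ang -14.5 (knob) -14.8 scanner-local [-110.7   -2.2]
```

View pics/c5.png

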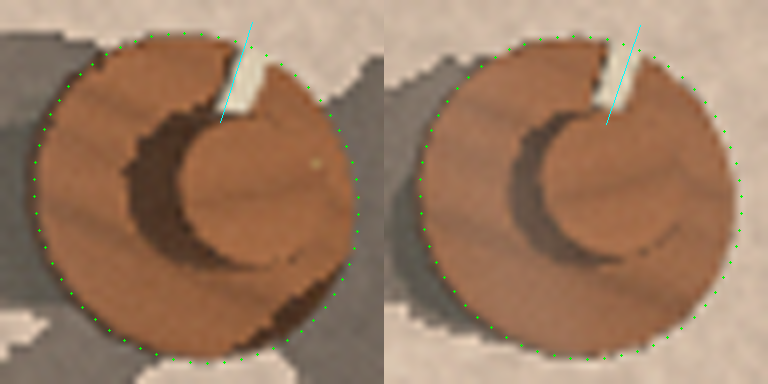

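c3 is square to within about 2°. c1 and c2 need about +5°. Regrasping c1.

Call:
send_rows([
  {"claw": 90, "dp": [0.001, 0.003, 0.03], "twist": [0, 0, 0]},
  {"claw": 90, "dp": [0.001, 0.003, 0.065], "twist": [0, 0, 0]},
  {"claw": 90, "dp": [0.001, 0.003, 0.095], "twist": [0, 0, 0]},
  {"claw": 90, "dp": [0.001, 0.003, 0.11], "twist": [0, 0, 0]},
  {"claw": 90, "dp": [0.001, 0.003, 0.1165], "twist": [0, 0, 0]},
  {"claw": 90, "dp": [0.001, 0.003, 0.1165], "twist": [0, 0, 0]},
  {"claw": 90, "dp": [0.001, 0.003, 0.1165], "twist": [0, 0, 0]},
  {"claw": 255, "dp": [0.001, 0.003, 0.1165], "twist": [0, 0, 0]},
  {"claw": 255, "dp": [0.001, 0.003, 0.1165], "twist": [0, 0, 0]},
  {"claw": 255, "dp": [0.001, 0.003, 0.1165], "twist": [0, 0, 0]},
  {"claw": 255, "dp": [0.001, 0.003, 0.1165], "twist": [0, 0, 0]},
  {"claw": 255, "dp": [0.001, 0.003, 0.1165], "twist": [0, 0, 0]},
  {"claw": 255, "dp": [0.001, 0.003, 0.1165], "twist": [0, 0, 0]},
  {"claw": 255, "dp": [0.001, 0.003, 0.1165], "twist": [0, 0, 0]},
])

```text
time: 32.32
ee_pos: [0.4389, -0.3599, 0.1206]
eef_rot: [0.926, 0.379, 0.001, 0.001]
contact_force: [-0.8, 0.4, 5.2]
width: 0.331
grip_force: 58.8
```

```bash
python3 go.py 469 -362 130 -40.5
```

```text
t 32.3 p [ 438.9 -359.9  120.6] phi -45.5 q1,q6 [-41.   5.] F [-0.8  0.4  5.2] w 0.331 g 58.8
[469.0, -362.0, 130.0, -40.5] dp [ 0.02    0.0226 -0.0094] twist [ 0.0025 -0.0002 -0.0873]
```

Call:
send_rows([
  {"claw": 255, "dp": [0, 0, -0.006], "twist": [0, 0, 0]},
  {"claw": 255, "dp": [0, 0, -0.012], "twist": [0, 0, 0]},
  {"claw": 255, "dp": [0.004, 0.005, -0.012], "twist": [0, 0, -0.017]},
  {"claw": 255, "dp": [0.01, 0.012, -0.012], "twist": [0, 0, -0.044]},
  {"claw": 255, "dp": [0.016, 0.019, -0.012], "twist": [0, 0, -0.07]},
  {"claw": 255, "dp": [0.0204, 0.0247, -0.012], "twist": [0, 0, -0.087]},
  {"claw": 255, "dp": [0.0204, 0.0247, -0.012], "twist": [0, 0, -0.087]},
  {"claw": 255, "dp": [0.0204, 0.0247, -0.012], "twist": [0, 0, -0.087]},
  {"claw": 255, "dp": [0.0204, 0.0247, -0.007], "twist": [0, 0, -0.087]},
  {"claw": 255, "dp": [0.0204, 0.0247, -0.003], "twist": [0, 0, -0.087]},
  {"claw": 255, "dp": [0.0204, 0.0247, -0.001], "twist": [0, 0, -0.087]},
  {"claw": 255, "dp": [0.0204, 0.0247, 0.0], "twist": [0, 0, -0.087]},
  {"claw": 255, "dp": [0.0204, 0.0247, 0.0], "twist": [0, 0, -0.087]},
])

```text
time: 33.4
ee_pos: [0.47, -0.3628, 0.1206]
eef_rot: [0.908, 0.418, 0.0, 0.0]
contact_force: [-3.3, 3.7, 16.9]
width: 0.333
grip_force: 62.0
```

Call:
send_rows([
  {"claw": 255, "dp": [0, 0, -0.0006], "twist": [0, 0, 0]},
  {"claw": 255, "dp": [0, 0, -0.0008], "twist": [0, 0, 0]},
  {"claw": 200, "dp": [0, 0, -0.0008], "twist": [0, 0, 0]},
  {"claw": 110, "dp": [0, 0, -0.0008], "twist": [0, 0, 0]},
  {"claw": 90, "dp": [0, 0, -0.0008], "twist": [0, 0, 0]},
  {"claw": 90, "dp": [0, 0, -0.0008], "twist": [0, 0, 0]},
  {"claw": 90, "dp": [0, 0, -0.0008], "twist": [0, 0, 0]},
  {"claw": 90, "dp": [0, 0, -0.01], "twist": [0, 0, 0]},
  {"claw": 90, "dp": [0, 0, -0.03], "twist": [0, 0, 0]},
  {"claw": 90, "dp": [0, 0, -0.06], "twist": [0, 0, 0]},
  {"claw": 90, "dp": [0, 0, -0.09], "twist": [0, 0, 0]},
  {"claw": 90, "dp": [0, 0, -0.1], "twist": [0, 0, 0]},
  {"claw": 90, "dp": [0, 0, -0.1], "twist": [0, 0, 0]},
])

```text
time: 34.48
ee_pos: [0.4716, -0.3639, 0.2225]
eef_rot: [0.908, 0.419, 0.001, 0.003]
contact_force: [0.5, 0.4, 0.5]
width: 0.649
grip_force: 0.0
```

```bash
python3 go.py 488 -255.5 220 -7
```

```text
t 34.5 p [ 471.6 -363.9  222.5] phi -40.5 q1,q6 [-39.   2.] F [0.5 0.4 0.5] w 0.649 g 0.0
[488.0, -255.5, 220.0, -7.0] dp [ 0.093  -0.058   0.0021] twist [ 0.0062  0.0017 -0.5848]
```

Call:
send_rows([
  {"claw": 90, "dp": [0.093, -0.058, 0.002], "twist": [0, 0, -0.585]},
  {"claw": 90, "dp": [0.093, -0.058, 0.002], "twist": [0, 0, -0.585]},
  {"claw": 90, "dp": [0.093, -0.058, 0.002], "twist": [0, 0, -0.585]},
  {"claw": 90, "dp": [0.093, -0.058, 0.002], "twist": [0, 0, -0.585]},
  {"claw": 90, "dp": [0.093, -0.058, 0.002], "twist": [0, 0, -0.585]},
  {"claw": 90, "dp": [0.093, -0.058, 0.002], "twist": [0, 0, -0.585]},
  {"claw": 90, "dp": [0.093, -0.058, 0.002], "twist": [0, 0, -0.585]},
  {"claw": 90, "dp": [0.093, -0.058, 0.002], "twist": [0, 0, -0.585]},
  {"claw": 90, "dp": [0.093, -0.058, 0.002], "twist": [0, 0, -0.585]},
])

```text
time: 35.23
ee_pos: [0.4861, -0.2544, 0.2163]
eef_rot: [0.75, 0.662, -0.0, -0.0]
contact_force: [0.3, -0.4, -0.4]
width: 0.646
grip_force: 0.0
```

```bash
python3 go.py 488 -255.5 118.5 -7
```

```text
t 35.2 p [ 486.1 -254.4  216.3] phi -7.1 q1,q6 [-29. -22.] F [ 0.3 -0.4 -0.4] w 0.646 g 0.0
[488.0, -255.5, 118.5, -7.0] dp [-0.0009  0.0021  0.0978] twist [-0.0008 -0.0003 -0.0022]
```

Call:
send_rows([
  {"claw": 90, "dp": [-0.001, 0.002, 0.03], "twist": [0, 0, 0]},
  {"claw": 90, "dp": [-0.001, 0.002, 0.06], "twist": [0, 0, 0]},
  {"claw": 90, "dp": [-0.001, 0.002, 0.085], "twist": [0, 0, 0]},
  {"claw": 90, "dp": [-0.001, 0.002, 0.095], "twist": [0, 0, 0]},
  {"claw": 90, "dp": [-0.001, 0.002, 0.0965], "twist": [0, 0, 0]},
  {"claw": 90, "dp": [-0.001, 0.002, 0.0965], "twist": [0, 0, 0]},
  {"claw": 255, "dp": [-0.001, 0.002, 0.0965], "twist": [0, 0, 0]},
  {"claw": 255, "dp": [-0.001, 0.002, 0.0965], "twist": [0, 0, 0]},
  {"claw": 255, "dp": [-0.001, 0.002, 0.0965], "twist": [0, 0, 0]},
  {"claw": 255, "dp": [-0.001, 0.002, 0.0965], "twist": [0, 0, 0]},
  {"claw": 255, "dp": [-0.001, 0.002, 0.0965], "twist": [0, 0, 0]},
  {"claw": 255, "dp": [-0.001, 0.002, 0.0965], "twist": [0, 0, 0]},
  {"claw": 255, "dp": [-0.001, 0.002, 0.0925], "twist": [0, 0, 0]},
  {"claw": 255, "dp": [-0.001, 0.002, 0.0905], "twist": [0, 0, -0.03]},
  {"claw": 255, "dp": [-0.001, 0.002, 0.0905], "twist": [0, 0, -0.06]},
  {"claw": 255, "dp": [-0.001, 0.002, 0.0905], "twist": [0, 0, -0.087]},
  {"claw": 255, "dp": [-0.001, 0.002, 0.0905], "twist": [0, 0, -0.087]},
  {"claw": 255, "dp": [-0.001, 0.002, 0.0935], "twist": [0, 0, -0.087]},
  {"claw": 255, "dp": [-0.001, 0.002, 0.0955], "twist": [0, 0, -0.087]},
  {"claw": 255, "dp": [-0.001, 0.002, 0.0955], "twist": [0, 0, -0.087]},
])

```text
time: 36.9
ee_pos: [0.4886, -0.2558, 0.1221]
eef_rot: [0.72, 0.694, 0.0, 0.0]
contact_force: [-2.1, 1.4, 6.4]
width: 0.333
grip_force: 60.6
```

Call:
send_rows([
  {"claw": 200, "dp": [0, 0, 0], "twist": [0, 0, 0]},
  {"claw": 110, "dp": [0, 0, 0], "twist": [0, 0, 0]},
  {"claw": 90, "dp": [0, 0, 0], "twist": [0, 0, 0]},
  {"claw": 90, "dp": [0, 0, 0], "twist": [0, 0, 0]},
  {"claw": 90, "dp": [0, 0, 0], "twist": [0, 0, 0]},
  {"claw": 90, "dp": [0, 0, -0.01], "twist": [0, 0, 0]},
  {"claw": 90, "dp": [0, 0, -0.03], "twist": [0, 0, 0]},
  {"claw": 90, "dp": [0, 0, -0.06], "twist": [0, 0, 0]},
  {"claw": 90, "dp": [0, 0, -0.09], "twist": [0, 0, 0]},
  {"claw": 90, "dp": [0, 0, -0.12], "twist": [0, 0, 0]},
  {"claw": 90, "dp": [0, 0, -0.15], "twist": [0, 0, 0]},
  {"claw": 90, "dp": [0, 0, -0.15], "twist": [0, 0, 0]},
])

```text
time: 37.9
ee_pos: [0.4911, -0.257, 0.2783]
eef_rot: [0.719, 0.695, 0.002, 0.005]
contact_force: [1.4, -0.5, 1.0]
width: 0.644
grip_force: 0.0
```

```bash
python3 go.py 500 20 240 0
```

```text
t 37.9 p [ 491.1 -257.   278.3] phi -2.0 q1,q6 [-29. -27.] F [ 1.4 -0.5  1. ] w 0.644 g 0.0
[500.0, 20.0, 240.0, 0.0] dp [ 0.2774 -0.0012  0.0369] twist [ 0.0095  0.005  -0.0351]
```

Call:
send_rows([
  {"claw": 255, "dp": [0.256, 0.014, 0.037], "twist": [0, 0, 0.052]},
  {"claw": 255, "dp": [0.256, 0.014, 0.037], "twist": [0, 0, 0.052]},
  {"claw": 255, "dp": [0.256, 0.014, 0.037], "twist": [0, 0, 0.052]},
  {"claw": 255, "dp": [0.256, 0.014, 0.037], "twist": [0, 0, 0.052]},
  {"claw": 255, "dp": [0.256, 0.014, 0.037], "twist": [0, 0, 0.052]},
  {"claw": 255, "dp": [0.256, 0.014, 0.037], "twist": [0, 0, 0.052]},
  {"claw": 255, "dp": [0.256, 0.014, 0.037], "twist": [0, 0, 0.052]},
  {"claw": 255, "dp": [0.256, 0.014, 0.037], "twist": [0, 0, 0.052]},
  {"claw": 255, "dp": [0.256, 0.014, 0.037], "twist": [0, 0, 0.052]},
  {"claw": 255, "dp": [0.256, 0.014, 0.037], "twist": [0, 0, 0.052]},
  {"claw": 255, "dp": [0.256, 0.014, 0.037], "twist": [0, 0, 0.052]},
])

```text
time: 38.82
ee_pos: [0.5113, -0.0015, 0.2346]
eef_rot: [0.738, 0.675, 0.0, 0.0]
contact_force: [-0.9, 1.3, 0.7]
width: -0.003
grip_force: 0.0
```

```bash
cat > ov.py <<'E'
import sys; from h import *
a=list(map(float,sys.argv[2:])); T=[]; S=8
im=cv2.imread('last.png')
for x,y in zip(a[::2],a[1::2]):
    n='top'; u,v=map(int,proj(n,[x/1000,y/1000,.114])); c=cv2.resize(im[v-24:v+24,u-16:u+16],None,fx=S,fy=S,interpolation=cv2.INTER_CUBIC)
    def pt(rad,t): p=proj(n,[(x+rad*np.cos(t))/1000,(y+rad*np.sin(t))/1000,.114]); return (int((p[0]-u+16+.5)*S),int((p[1]-v+24+.5)*S))
    t=np.radians(-9.6); cv2.line(c,pt(16,t),pt(38,t),(255,255,0),1)
    for k in range(0,360,6): cv2.circle(c,pt(33,np.radians(k)),1,(0,255,0),-1)
    T.append(c)
cv2.imwrite(sys.argv[1],np.hstack(T))
E
python3 can.py 468 -362 487 -255 505 -145; python3 ov.py pics/c6.png 467.8 -362.5 486.5 -256 504 -145.5; python3 go.py 515 -1.5 118 -5
```

```text
scanner [ 589.8 -307.4] [287.3  60.4] yaw -9.58 5455
knob [ 466.6 -362.3] 15.5 z 0.1461 lid [ 466.9 -362.4] 33.3 mark 29 [ 491.  -365.7] ang -8.0 (knob) -8.0 scanner-local [-112.4  -74.6]
knob [ 486.  -255.7] 14.8 z 0.1462 lid [ 486.3 -255.4] 33.4 mark 32 [ 509.9 -259.8] ang -10.6 (knob) -9.7 scanner-local [-111.    33.7]
knob [0. 0.] 0.0 z nan lid [0. 0.] 0.0 mark 0 [0. 0.] ang 0.0 (knob) 0.0 scanner-local [-632.7  205. ]
t 38.9 p [511.3  -1.5 234.6] phi -5.1 q1,q6 [-1.  4.] F [1.1 0.2 0.1] w -0.0 g 0.0
[515.0, -1.5, 118.0, -5.0] dp [0.0003 0.0036 0.1166] twist [ 0.0005  0.0001 -0.0017]
  return np.nanmean(a, axis, out=out, keepdims=keepdims)
```

View pics/c6.png

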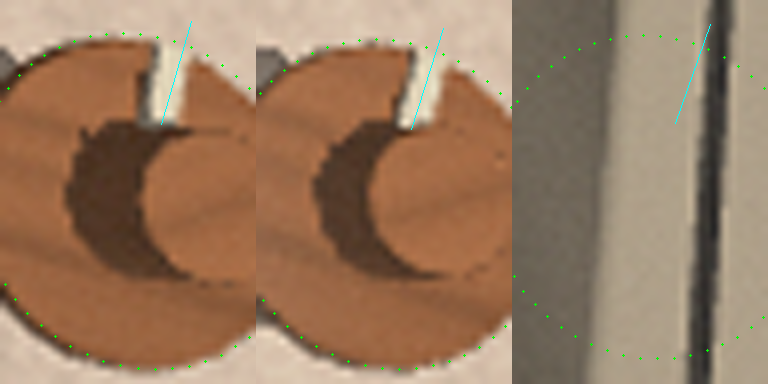

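All three canisters face the window (marks at −8°, −10° and −9°, against −9.6°) and sit 81–82 mm from the glass. Flipping the toggle now.

Call:
send_rows([
  {"claw": 255, "dp": [0, 0, 0.03], "twist": [0, 0, 0]},
  {"claw": 255, "dp": [0, 0, 0.06], "twist": [0, 0, 0]},
  {"claw": 255, "dp": [0, 0, 0.09], "twist": [0, 0, 0]},
  {"claw": 255, "dp": [0, 0, 0.11], "twist": [0, 0, 0]},
  {"claw": 255, "dp": [0, 0, 0.116], "twist": [0, 0, 0]},
  {"claw": 255, "dp": [0, 0.008, 0.116], "twist": [0, 0, 0]},
  {"claw": 255, "dp": [0, 0.018, 0.116], "twist": [0, 0, 0]},
  {"claw": 255, "dp": [0, 0.026, 0.116], "twist": [0, 0, 0]},
  {"claw": 255, "dp": [0, 0.034, 0.116], "twist": [0, 0, 0]},
  {"claw": 255, "dp": [0, 0.042, 0.116], "twist": [0, 0, 0]},
  {"claw": 255, "dp": [0, 0.05, 0.116], "twist": [0, 0, 0]},
  {"claw": 255, "dp": [0, 0.058, 0.116], "twist": [0, 0, 0]},
  {"claw": 255, "dp": [0, 0.066, 0.116], "twist": [0, 0, 0]},
  {"claw": 255, "dp": [0, 0.07, 0.116], "twist": [0, 0, 0]},
  {"claw": 255, "dp": [0, 0.07, 0.116], "twist": [0, 0, 0]},
])

```text
time: 40.12
ee_pos: [0.5821, -0.0063, 0.1183]
eef_rot: [0.737, 0.676, 0.0, 0.0]
contact_force: [0.4, 0.4, 0.8]
width: 0.0
grip_force: 0.0
```

Call:
send_rows([
  {"claw": 255, "dp": [0, -0.02, 0], "twist": [0, 0, 0]},
  {"claw": 255, "dp": [0, -0.05, 0], "twist": [0, 0, 0]},
  {"claw": 255, "dp": [0, -0.07, 0], "twist": [0, 0, 0]},
  {"claw": 255, "dp": [0, -0.07, -0.04], "twist": [0, 0, 0]},
  {"claw": 255, "dp": [0, -0.07, -0.08], "twist": [0, 0, 0]},
  {"claw": 255, "dp": [0, -0.07, -0.12], "twist": [0, 0, 0]},
  {"claw": 255, "dp": [0.04, -0.09, -0.16], "twist": [0, 0, 0]},
  {"claw": 255, "dp": [0.08, -0.09, -0.18], "twist": [0, 0, 0]},
  {"claw": 255, "dp": [0.12, -0.1, -0.18], "twist": [0, 0, 0]},
  {"claw": 255, "dp": [0.16, -0.1, -0.18], "twist": [0, 0, 0]},
  {"claw": 255, "dp": [0.2, -0.1, -0.18], "twist": [0, 0, 0]},
  {"claw": 255, "dp": [0.2, -0.1, -0.18], "twist": [0, 0, 0]},
  {"claw": 255, "dp": [0.2, -0.1, -0.18], "twist": [0, 0, 0]},
])

```text
time: 41.2
ee_pos: [0.4983, 0.2046, 0.2982]
eef_rot: [0.736, 0.677, 0.0, -0.0]
contact_force: [-0.4, -0.3, 0.0]
width: -0.002
grip_force: 0.0
```

```bash
python3 can.py 468 -362 487 -255 505 -145; cp last.png pics/top9.png
python3 - <<'E'
from meas import *
im,D=r.get_image('top'); W=cloud('top',D); z=W[...,2]
b=(abs(W[...,0]-.584)<.06)&(abs(W[...,1]+.008)<.05)&(z>.11); print('tip',W[b].mean(0),b.sum())
E
```

```text
scanner [ 595.9 -272.4] [359.3  60.4] yaw -9.64 6918
knob [ 466.7 -362.1] 15.1 z 0.1461 lid [ 467.4 -361.6] 33.4 mark 31 [ 491.4 -365.8] ang -9.9 (knob) -8.4 scanner-local [-112.3 -110.1]
knob [ 485.9 -255.6] 14.9 z 0.1461 lid [ 486.1 -255.7] 33.4 mark 31 [ 509.7 -259.8] ang -9.8 (knob) -10.1 scanner-local [-111.3   -1.8]
knob [ 503.9 -145.1] 14.7 z 0.1463 lid [ 503.8 -145.4] 33.0 mark 27 [ 528.6 -149.2] ang -8.8 (knob) -9.4 scanner-local [-112.   110.1]
tip [ 0.60350317 -0.00936534  0.1272231 ] 123
```

View pics/top9.png

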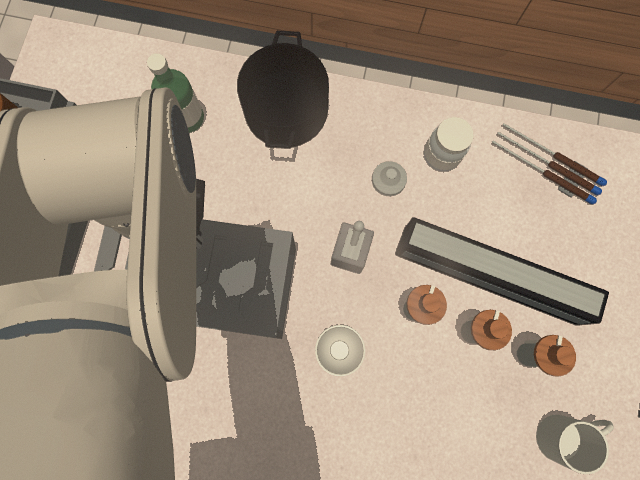

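The toggle tip is now at x = 0.6035, past the hinge and leaning to the far side (pixel (358,230)). The three canisters stand upright in front of the window at about (427,304), (491,329) and (555,355). The dish and cap haven't moved, and the arm is clear of everything.

```bash
python3 -c "
from cell import r
print(r.sign_off())"
```

```text
the job is handed in; nothing more can be done
None
```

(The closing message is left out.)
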